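# Lock the bench stop and butt the board against it

## Task

Get the work block ready for planing: take the bench stop out of its holder, push it down into the steel socket of the work block against the spring, and turn it clockwise until it is locked with its wooden head square across the block. Let go of it, then slide the board along its rails until its end rests against the stop. Leave the other things on the bench where they are.

Things in the scene. Friction and masses are not known exactly. Their poses are not given: they have to be found in the camera images.
- stop_mid (a point): Centre of the loose bench stop's head: pale wooden block 54 mm long (x), 18 mm thick (y), 56 mm tall (z, up); grip it across the 18 mm. Below it, a steel flange 54 mm wide, 6 mm thick (28 to 34 mm below this point), then the shaft. Half a turn about z makes no difference. About 250 g. It starts upright in the holder, its flange resting on the holder's top.
- stop_foot (a point): Lower end of the stop's steel shaft, on its axis, 64 mm below stop_mid; same axes. The shaft is 22 mm in diameter, tapering to 12 mm over the last 12 mm. Two lugs, 12 to 19 mm above this point, reach 20 mm either side of the axis along x and are 7 mm wide. The flange's underside is 30 mm above this point.
- holder: Fixed plywood block 90 x 90 x 45 mm with a round hole 43 mm wide in which the stop hangs loosely; lift it straight out, in any yaw, by 35 mm or more. Origin: centre of its underside.
- socket_mouth (a point): Centre of the socket, on the top face of its steel plate, 10 mm below the block's wooden top in a 60 x 60 mm recess that takes the flange. Axes: x across the block, y along it, z up. The plate is 8 mm thick, with a 26 mm round hole and a through slot 12 mm wide, 44 mm long for the lugs; the slot lies 60 degrees anticlockwise (from above) from x.
- socket_floor (a point): Point 55 mm straight below socket_mouth. How it locks: stop fully down (flange on the plate) has stop_mid 34 mm above socket_mouth. Held down, it turns 60 degrees clockwise (from above) until its x lies along the block's x; inner ends stop it about 4 degrees later. Let go, it rises 3 mm and its lugs bear on the plate from below. If not turned, it pops up about 12 mm more.
- spring_pad (a joint): Sprung pad under the socket that the stop's foot pushes down, m: 0 up and free (its top 14 mm below socket_mouth), -0.013 with the stop locked, -0.016 with the stop fully down. The spring pushes up with 2 N at 0 and 9 N at -0.016.
- work_block: Fixed wooden work block 150 mm across (x), 380 mm along (y), 75 mm high. Origin: centre of its underside; the socket lies 115 mm from it towards -y, on the centre line. On its top two dark rails, 10 mm high and 81 mm apart, run along y from y = -60 to y = 170 mm and guide the board.
- board_front (a point): Centre of the end face of the board that looks to the socket (at half its thickness). The board is pale wood, 78 mm wide (x), 120 mm long (y), 20 mm thick, about 140 g, lying loose between the rails on the block's top; its -y points to the socket.
- board_back (a point): Centre of the board's other end face, the one to push on, 120 mm from the front one.
- glue_bottle: White glue bottle, 60 mm in diameter, 160 mm tall, standing on the bench; leave it alone. Origin: centre of its underside.
- tape_measure: Tape measure, 70 x 38 x 62 mm, standing on the bench; leave it alone. Origin: centre of its underside.
- screwdriver: Screwdriver with a red handle, about 200 mm long, lying on the bench between robot and block; leave it alone. x points along it to its tip.
Mind the look-alikes: they are no part of the job. There is more than one size of the part that bears stop_mid; the job needs the largest.

How it is judged:
By the outcome, as a careful person would: the job done as asked, in the order asked, and still so for the second after the job is handed in, with the robot touching nothing.
It also fails if it takes over 64 s, if anything falls off the work surface, if the arm or the gripper's body presses on something with over 40 N, if the wrist force passes 120 N, or if a joint passes its speed limit or range.

## Robot

A 7-joint arm with a two-finger parallel gripper is mounted at the origin on the work surface. World frame = base frame: x ahead of the robot, y to its left, z up, the work surface at z = 0. Lengths are in m, angles in rad, forces in N, time in s.
With the tool pointing down it reaches from about 0.35 to 0.9 m from the base axis. Payload 8.1 kg.
Tool frame: the origin (TCP) lies at the very end of the fingers, on their centre line; the grasp point (between the pads) lies 19 mm behind it; z points along the fingers, x is the direction in which the jaws open and shut, and the axes are right-handed (so a half turn about z gives the same grasp; the last joint's range is limited). The gripper opens to 92 mm and grips with 3 to 60 N. Pads are 19 mm wide; open, the fingers measure 130 mm over their backs; the gripper's body (75 mm by 190 mm) begins 47 mm behind the grasp point.
Start: joints at [1.246, 0.434, 0.025, 1.573, -0.012, 1.134, -0.075], TCP at [0.137, -0.61, 0.227] pointing down, gripper open.
Joint ranges: [-2.62, 2.62], [-0.44, 2.09], [-1.27, 1.32], [0.08, 2.57], [-1.32, 4.46], [0.12, 2], [-2.74, 2.74]. Speed limits (rad/s): [2.22, 2.22, 3.01, 3.01, 3.14, 3.14, 3.14].

## Interface

Orientations are given as a 3x3 rotation matrix whose columns are the frame's x, y, z axes.
In Python, from plant import read_state, get_image, camera_model, job_done gives the robot as it stands.
- The arm moves only by the shell command python3 -m pendant 'ROWS' [FORCE]. ROWS is a JSON object of lists of equal length, an entry for each row: "slide": the shift along the tool's x, y, z scaled (see below), a list of three; "delta_rot": the turn, a rotation vector about the tool's x, y, z scaled (see below), a list of three; "fingers": the opening, from 0 (shut) to 1 (fully open). A call has 1 to 5 rows; each row is the pose to reach, as a shift and turn from the pose measured when the call began, along the tool's axes at that moment; what a row does not reach only later rows make up. The controller multiplies each number of a shift by 0.3 m and each number of a turn by 0.5 rad. A row lasts 1/12 s, in which the tool goes at most 41.7 mm and 7.16 degrees, less where a joint would pass 70% of its speed; a pose out of reach is approached as far as the arm can. A call with a number of a shift or a turn outside -1 to 1 is refused whole. A call with a gripper value outside its range is refused whole. The fingers move at their own pace and stop on an object; FORCE is the grip in N (left out, the last holds). Time passes only in rows, so rows that repeat a pose let the fingers close. It gives the time, the measured TCP pose, the force and the opening at its end, in the units of the state.
- read_state(): the state, without advancing time (a new reading comes with each control period).
- get_image(name): name is "side" or "top" or "wrist"; returns (picture, depth): 400x640x3 uint8, red, green, blue; 400x640 float32, m along the optical axis (not along the pixel's ray), 0 where there is no reading.
- camera_model(name): a dict with "fovy" (degrees; the focal length in pixels is half the picture's height over the tangent of half this angle, whatever the lens; pixels are square), "cx", "cy" (the principal point, pixels), "R" (3x3) and "t" (3): a world point X has camera coordinates R X + t. Camera axes: x right, y down, z forward; pixel columns grow to the right and rows downward; lengths in m; the calibration is good to about 2 mm. A picture is of the moment at which its call begins: read the wrist's pose just before it. camera_model takes no time and is no camera call; for the wrist camera it gives the pose at the moment of the call.
- job_done(): hands the job in, once; it reports no verdict.
The state is a dict: "time": time; "q": joint angles; "qd": joint speeds; "tau": joint torques, N m; "eef_pos": TCP position; "tcp_rot": TCP orientation; "force": force on the tool from outside, world axes, zero at the start; "ft_torque": the same for the moment, N m; "gripper_width": finger opening in m.
Only numpy, scipy, OpenCV 4.12 (cv2) and the standard library are available. Lean on these libraries where they do the work, as an engineer would, in place of code of your own. Each camera call takes 0.05 s, during which the arm holds its last target.

## Working session

There is one attempt and no reset: what is moved stays moved. The work goes in short steps, Python scripts to look and compute and a shell command to move; the robot and the scene stay as the last step left them, time stands still between calls to the robot, and variables do not carry over. Pictures are saved under pics/ and viewed, and the job is handed in when it is done.

```bash
ls; mkdir -p pics; python3 - <<'E'
from plant import *
import cv2,numpy as np
for n in ["top","side","wrist"]:
    c=camera_model(n); im,d=get_image(n)
    np.savez(f"pics/{n}0.npz",im=im,d=d,R=c["R"],t=c["t"],f=200/np.tan(np.radians(c["fovy"]/2)),c=[c["cx"],c["cy"]])
    cv2.imwrite(f"pics/{n}0.png",im[:,:,::-1]); print(n,c,(d>0).mean())
s=read_state(); print(s)
E
```

```text
pics
top {'fovy': 51.25623993295679, 'cx': 320.52369590639006, 'cy': 197.24194437898055, 'R': array([[-0.02610317, -0.9995604 , -0.01405844],
       [-0.99117698,  0.02770725, -0.12961673],
       [ 0.12994927,  0.01055099, -0.9914645 ]]), 't': array([0.02890741, 0.58216844, 0.93625918])} 0.99599609375
side {'fovy': 51.39346197809917, 'cx': 312.3261297354075, 'cy': 197.346368750971, 'R': array([[-0.8270659 , -0.56175434,  0.01985074],
       [-0.34690025,  0.48231358, -0.80438413],
       [ 0.442292  , -0.67216491, -0.59377784]]), 't': array([0.47896157, 0.26491137, 0.69698217])} 0.99594921875
wrist {'fovy': 68.58717815944125, 'cx': 320.06864230482904, 'cy': 203.53466159317097, 'R': array([[ 2.19852042e-01, -9.75533055e-01, -5.81046267e-04],
       [-9.43933096e-01, -2.12880778e-01,  2.52333281e-01],
       [-2.46283150e-01, -5.49275183e-02, -9.67640211e-01]]), 't': array([-0.62305853, -0.03300105,  0.38980938])} 0.97416796875
{'time': 0.15, 'q': array([ 1.24640561,  0.43503514,  0.0250131 ,  1.57384742, -0.0116279 ,
        1.1339938 , -0.07509558]), 'qd': array([-1.09682069e-03, -1.91408272e-03, -2.94854097e-05, -2.43223350e-03,
        1.71645149e-05,  6.38546540e-04,  5.52431337e-05]), 'tau': array([ 1.93549015e-03, -6.68260002e+01,  9.85998139e-01, -3.14693892e+01,
       -6.03885809e-02,  3.92690802e-02,  1.01925849e-05]), 'eef_pos': array([ 0.13734819, -0.60934774,  0.22615869]), 'tcp_rot': array([[ 2.19868370e-01, -9.75529488e-01, -3.42560165e-04],
       [-9.75528889e-01, -2.19868616e-01,  1.08540346e-03],
       [-1.13416131e-03,  9.55314476e-05, -9.99999352e-01]]), 'force': array([ 0.07597484, -0.0221134 , -1.17766842]), 'ft_torque': array([-0.01488733, -0.01810022, -0.04409343]), 'gripper_width': 0.09206542293600828}
```

View pics/top0.png

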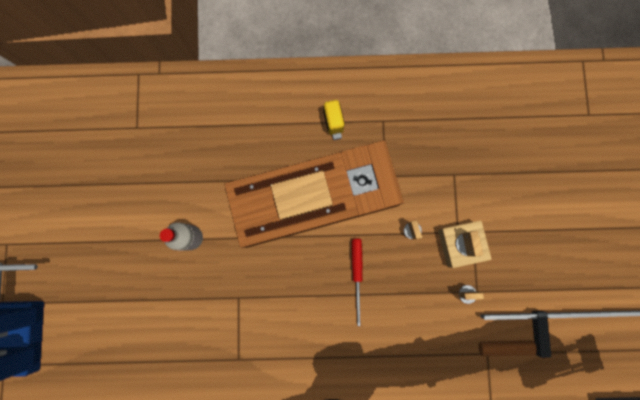

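View pics/side0.png

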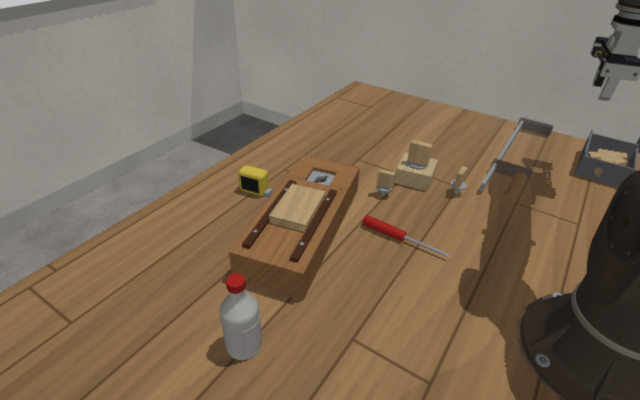

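View pics/wrist0.png

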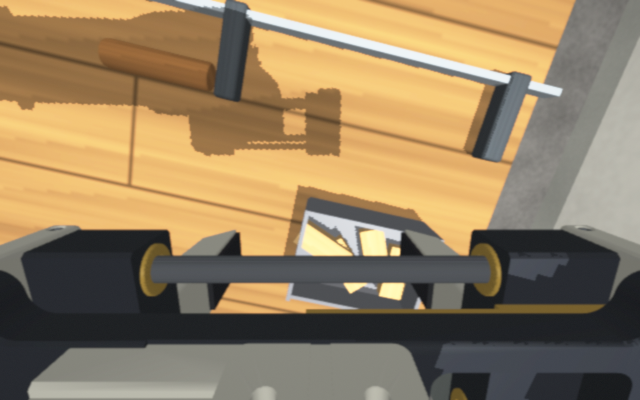

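```bash
cat > h.py <<'E'
import numpy as np,cv2
def load(n): 
    z=np.load(f"pics/{n}.npz"); return z
def snap(n,tag):
    from plant import get_image,camera_model
    c=camera_model(n); im,d=get_image(n)
    np.savez(f"pics/{tag}.npz",im=im,d=d,R=c["R"],t=c["t"],f=200/np.tan(np.radians(c["fovy"]/2)),c=[c["cx"],c["cy"]])
    cv2.imwrite(f"pics/{tag}.png",im[:,:,::-1]); return load(tag)
def cloud(z):
    d=z["d"]; v,u=np.mgrid[:d.shape[0],:d.shape[1]]
    P=np.stack([(u-z["c"][0])/z["f"]*d,(v-z["c"][1])/z["f"]*d,d],-1)
    return (P-z["t"])@z["R"]
def ray(z,u,v,h):
    R=z["R"];o=-R.T@z["t"];w=R.T@np.array([(u-z["c"][0])/z["f"],(v-z["c"][1])/z["f"],1.])
    return o+w*(h-o[2])/w[2]
def proj(z,X):
    c=z["R"]@np.asarray(X)+z["t"]; return z["c"]+z["f"]*c[:2]/c[2]
def crop(tag,u0,v0,u1,v1,k):
    im=cv2.imread(f"pics/{tag}.png")[v0:v1,u0:u1]
    cv2.imwrite(f"pics/{tag}_{u0}_{v0}.png",cv2.resize(im,None,fx=k,fy=k,interpolation=cv2.INTER_CUBIC))
E
python3 - <<'E'
from h import *
crop("top0",390,200,510,310,6); crop("top0",215,130,415,260,4)
crop("side0",360,130,480,210,6); crop("side0",225,140,375,300,4)
z=load("top0");P=cloud(z)
for u,v in [(467,243),(473,236),(450,230),(485,232),(411,230),(417,230),(468,293),(477,296),(300,195),(250,220),(362,180),(385,175),(100,200),(500,280)]:
    print(u,v,P[v,u].round(4))
E
```

```text
467 243 [ 0.4671 -0.3074  0.0752]
473 236 [ 0.4812 -0.3102  0.1081]
450 230 [ 0.498  -0.2806  0.046 ]
485 232 [ 0.493  -0.3775 -0.0009]
411 230 [ 0.5004 -0.192   0.0452]
417 230 [0.4561 0.0029 1.0041]
468 293 [ 0.358  -0.306   0.0627]
477 296 [ 0.352  -0.3224  0.0706]
300 195 [0.5811 0.0574 0.098 ]
250 220 [0.5309 0.1717 0.0757]
362 180 [ 0.6186 -0.084   0.0513]
385 175 [ 0.6241 -0.1338  0.077 ]
100 200 [0.5955 0.5509 0.0037]
500 280 [ 0.3797 -0.403   0.0016]
```

View pics/top0_390_200.png

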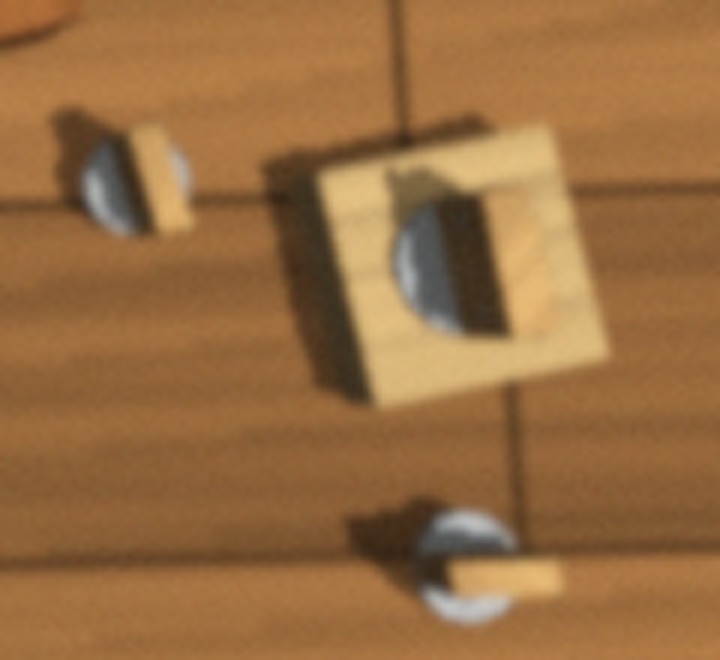

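View pics/top0_215_130.png

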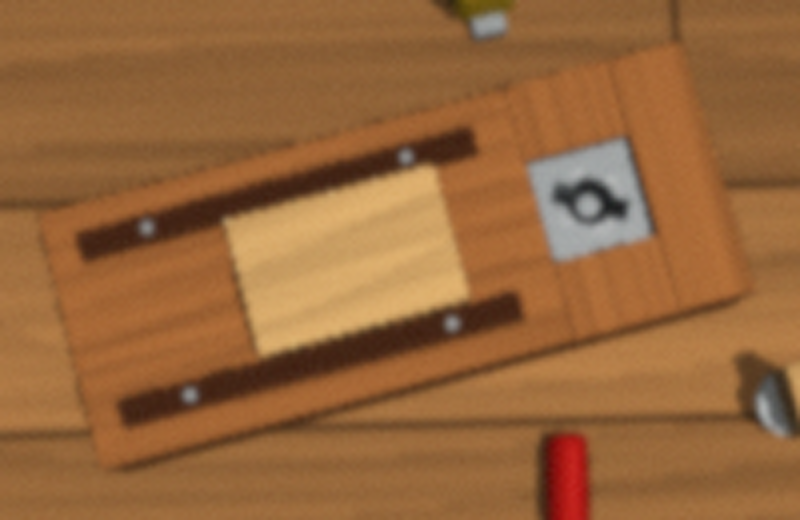

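View pics/side0_360_130.png

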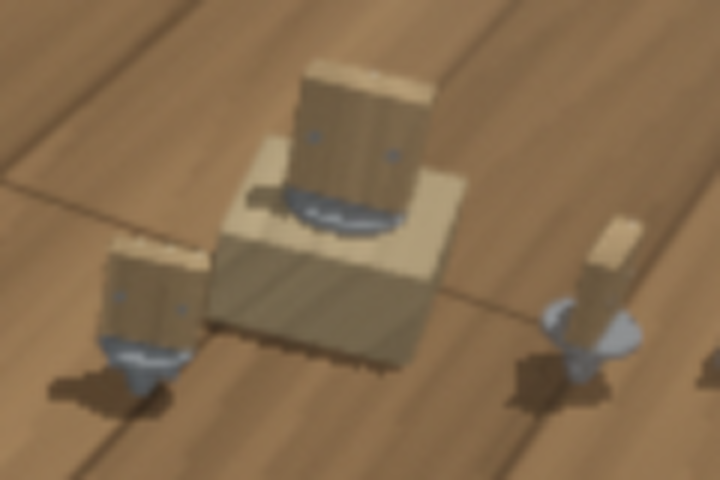

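View pics/side0_225_140.png

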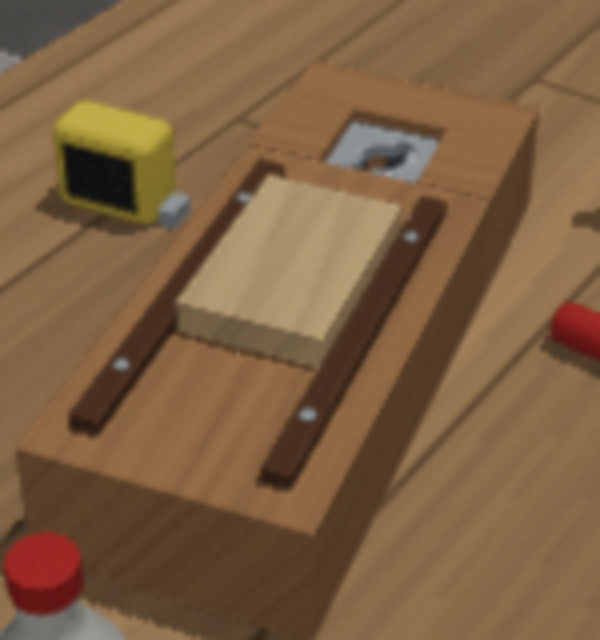

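```bash
python3 - <<'E'
from h import *
z=load("top0");P=cloud(z);im=z["im"]
print("noise", [P[a:a+10,b:b+10,2].std().round(4) for a,b in [(200,100),(190,290)]])
def rep(name,m,h):
    m=cv2.morphologyEx(m.astype(np.uint8),cv2.MORPH_OPEN,np.ones((2,2),np.uint8))
    cs,_=cv2.findContours(m,cv2.RETR_EXTERNAL,cv2.CHAIN_APPROX_NONE)
    for c in cs:
        if cv2.contourArea(c)<40: continue
        W=np.array([ray(z,u,v,h)[:2] for (u,v) in c[:,0]],np.float32)*1000
        r=cv2.minAreaRect(W); print(name,"c",np.round(r[0],1),"size",np.round(r[1],1),"ang",round(r[2],2),"px",c[:,0].mean(0).round(0))
box=np.zeros(im.shape[:2],bool)
b=box.copy();b[200:310,390:510]=1
rep("head",b&(P[...,2]>.085)&(P[...,2]<.13),.107)
rep("heads",b&(P[...,2]>.055)&(P[...,2]<.085),.07)
rep("holder",b&(P[...,2]>.035)&(P[...,2]<.13),.045)
b=box.copy();b[130:260,215:415]=1
rep("block",b&(P[...,2]>.055),.075)
hsv=cv2.cvtColor(im,cv2.COLOR_RGB2HSV)
print("board",hsv[195,300],"plate",hsv[185,352],"wood",hsv[220,250],"head",hsv[240,476],"holder",hsv[225,452])
rep("plate",b&(hsv[...,1]<70)&(hsv[...,2]>90)|b&(hsv[...,2]<60)&(np.hypot(*(np.mgrid[:400,:640]-np.array([180,362])[:,None,None]))<14),.065)
rep("board",b&(hsv[...,0]>14)&(hsv[...,2]>170),.095)
E
```

```text
noise [np.float64(0.002), np.float64(0.0015)]
head c [ 462.8 -314.3] size [53.5 25.5] ang 8.3 px [476. 245.]
heads c [ 349.9 -315.9] size [43.7 12.8] ang 88.58 px [474. 297.]
heads c [ 461.7 -310.5] size [52.4 10. ] ang 7.34 px [468. 246.]
heads c [ 497.6 -199.2] size [39.7 16.3] ang 13.95 px [417. 231.]
heads c [ 558.4 -159.9] size [29.5 13.6] ang 88.41 px [397. 203.]
holder c [ 348.3 -321.2] size [51.5 15.3] ang 88.58 px [472. 296.]
holder c [ 462.8 -317.3] size [89.9 93. ] ang 10.66 px [467. 245.]
holder c [ 498.2 -202.6] size [40.8 20.8] ang 13.95 px [416. 231.]
holder c [ 560.  -164.2] size [30.3 16.3] ang 88.41 px [397. 204.]
block c [585.5  26.6] size [151.2 379.4] ang 13.82 px [314. 195.]
board [ 18 131 203] plate [  0   0 166] wood [ 13 172 159] head [ 18 126 224] holder [ 16 145 104]
plate c [615.4 -85.3] size [59.4 59.4] ang 13.51 px [363. 180.]
board c [517.  -50.1] size [11.2 44.1] ang 1.47 px [351. 223.]
board c [ 525.  -134.5] size [ 24.7 118.4] ang 4.16 px [389. 218.]
board c [580.4  52.2] size [ 76.9 121.5] ang 13.75 px [302. 196.]
```

```bash
cat >> h.py <<'E'
from scipy.spatial.transform import Rotation as Ro
def plan(p,yaw):
    from plant import read_state
    s=read_state();R=s["tcp_rot"];a=np.radians(yaw)
    x=np.array([np.cos(a),np.sin(a),0]);T=np.stack([x,np.cross([0,0,-1],x),[0,0,-1]],1)
    d=R.T@(np.asarray(p)-s["eef_pos"]);w=Ro.from_matrix(R.T@T).as_rotvec()
    print("slide",(d/.3).round(4),"rot",(w/.5).round(3),"mm",round(np.linalg.norm(d)*1000,1),"deg",np.degrees(np.linalg.norm(w)).round(2),
      "minrows",max(np.linalg.norm(d)/.0417,np.degrees(np.linalg.norm(w))/7.16).__round__(1))
def st():
    from plant import read_state
    s=read_state();R=s["tcp_rot"]
    print("t",round(s["time"],2),"p",(s["eef_pos"]*1000).round(1),"yaw",np.degrees(np.arctan2(R[1,0],R[0,0])).round(2),"tilt",np.degrees(R[:2,2]).round(2),"F",s["force"].round(1),"M",s["ft_torque"].round(2),"w",round(s["gripper_width"]*1000,1),"q",s["q"].round(2))
E
python3 - <<'E'
from h import *
z=load("wrist0");R=z["R"];o=-R.T@z["t"];print("cam",o,"axis",R[2])
st()
plan([.400,-.315,.226],-80)
E
```

```text
cam [ 0.20183339 -0.59342822  0.38516047] axis [-0.24628315 -0.05492752 -0.96764021]
t 0.15 p [ 137.3 -609.3  226.2] yaw -77.3 tilt [-0.02  0.06] F [ 0.1 -0.  -1.2] M [-0.01 -0.02 -0.04] w 92.1 q [ 1.25  0.44  0.03  1.57 -0.01  1.13 -0.08]
slide [-0.7647 -1.0698  0.0013] rot [0.    0.002 0.094] mm 394.5 deg 2.7 minrows 9.5
```

```bash
python3 -m pendant '{"slide":[[-0.1,-0.1,0],[-0.2,-0.2,0],[-0.3,-0.3,0],[-0.39,-0.42,0],[-0.48,-0.54,0]],"delta_rot":[[0,0,0.02],[0,0,0.04],[0,0,0.06],[0,0,0.08],[0,0,0.094]],"fingers":[1,1,1,1,1]}'; python3 -c "
from h import *
st();plan([.400,-.315,.226],-80)"
```

```text
time: 0.57
eef_pos: [0.2581, -0.4383, 0.2262]
tcp_rot: [[0.173, -0.985, -0.001], [-0.985, -0.173, 0.001], [-0.001, 0.0, -1.0]]
force: [1.0, -0.6, 0.9]
gripper_width: 0.0918
t 0.57 p [ 258.1 -438.3  226.2] yaw -80.06 tilt [-0.03  0.07] F [ 1.  -0.6  0.9] M [-0.01 -0.06 -0.04] w 91.8 q [ 0.97  0.25 -0.05  1.85  0.01  1.04 -0.48]
slide [-0.3234 -0.5367  0.0009] rot [ 0.001  0.003 -0.002] mm 188.0 deg 0.1 minrows 4.5
```

```bash
python3 -m pendant '{"slide":[[-0.08,-0.12,0],[-0.16,-0.24,0],[-0.24,-0.36,0],[-0.3,-0.48,0],[-0.3234,-0.5367,0]],"delta_rot":[[0,0,0],[0,0,0],[0,0,0],[0,0,0],[0,0,0]],"fingers":[1,1,1,1,1]}'; python3 -m pendant '{"slide":[[0,0,0],[0,0,0]],"delta_rot":[[0,0,0],[0,0,0]],"fingers":[1,1]}'; python3 -c "
from h import *
st();snap('wrist','w1')"
```

```text
time: 0.98
eef_pos: [0.4034, -0.3107, 0.2264]
tcp_rot: [[0.177, -0.984, 0.001], [-0.984, -0.177, 0.003], [-0.002, -0.001, -1.0]]
force: [-0.5, -0.3, 0.5]
gripper_width: 0.0919
time: 1.15
eef_pos: [0.4048, -0.3089, 0.2262]
tcp_rot: [[0.181, -0.983, 0.001], [-0.983, -0.181, 0.003], [-0.003, -0.002, -1.0]]
force: [-0.0, -1.0, -0.6]
gripper_width: 0.0917
t 1.15 p [ 404.8 -308.9  226.2] yaw -79.54 tilt [0.06 0.19] F [-0.  -1.  -0.6] M [ 0.04  0.05 -0.02] w 91.7 q [ 0.68  0.26 -0.16  1.84  0.04  1.05 -0.89]
```

View pics/w1.png

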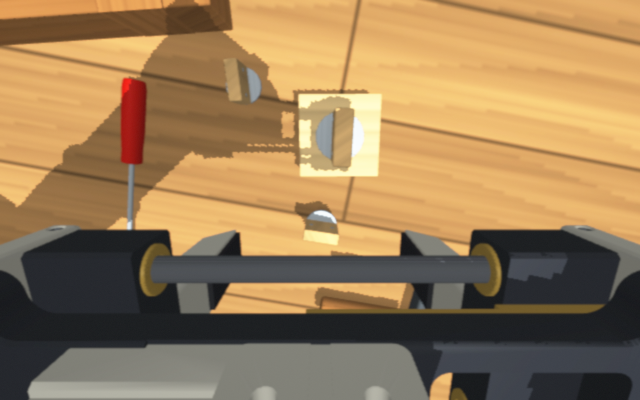

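```bash
python3 - <<'E'
from h import *
crop("w1",280,75,400,195,6)
z=load("w1");P=cloud(z)
b=np.zeros((400,640),bool);b[80:190,285:395]=1
for nm,lo,hi,h in [("head",.09,.125,.1075),("hold",.03,.125,.045)]:
    m=(b&(P[...,2]>lo)&(P[...,2]<hi)).astype(np.uint8)
    m=cv2.morphologyEx(m,cv2.MORPH_OPEN,np.ones((3,3),np.uint8))
    c=max(cv2.findContours(m,cv2.RETR_EXTERNAL,cv2.CHAIN_APPROX_NONE)[0],key=cv2.contourArea)
    W=np.array([ray(z,u,v,h)[:2] for (u,v) in c[:,0]],np.float32)*1000
    print(nm,cv2.minAreaRect(W),cv2.minAreaRect(c), np.median(P[...,2][m>0]))
E
```

```text
head ((464.3623046875, -317.8243408203125), (52.89491271972656, 18.540184020996094), 8.4739990234375) ((343.0896911621094, 136.9817657470703), (20.291078567504883, 58.78641128540039), 2.544804573059082) 0.10802878567654331
hold ((464.4750061035156, -318.4629821777344), (89.26066589355469, 90.42410278320312), 10.472855567932129) ((340.0, 134.5), (81.0, 82.0), 90.0) 0.04666627651825809
```

View pics/w1_280_75.png

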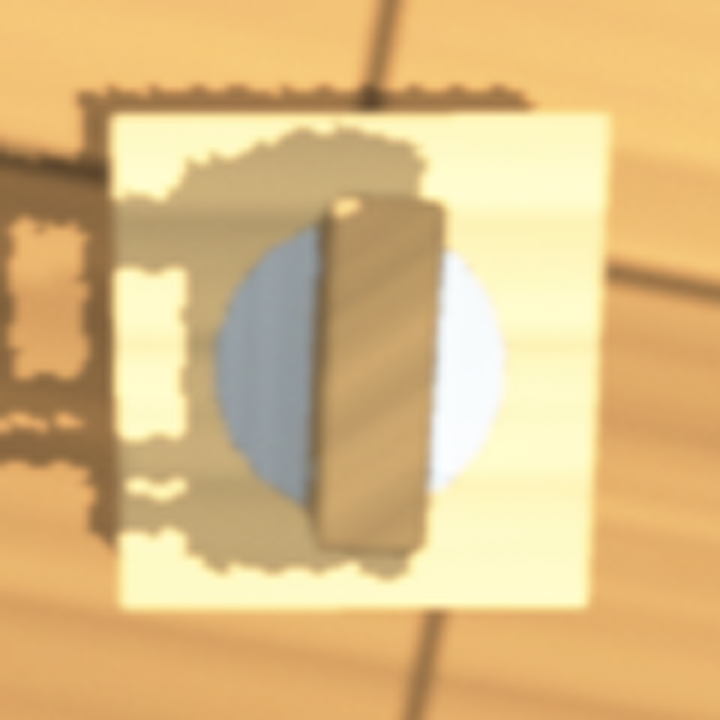

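```bash
python3 -c "
from h import *
plan([.4644,-.3177,.150],-81.6);plan([.4644,-.3177,.060],-81.6)"
```

```text
slide [ 0.0607 -0.1963  0.2539] rot [-0.001  0.005  0.066] mm 98.0 deg 1.89 minrows 2.3
slide [ 0.0615 -0.1961  0.5539] rot [-0.001  0.005  0.066] mm 177.2 deg 1.89 minrows 4.3
```

```bash
python3 -m pendant '{"slide":[[0.03,-0.1,0.08],[0.06,-0.19,0.17],[0.061,-0.196,0.254],[0.061,-0.196,0.254],[0.061,-0.196,0.254]],"delta_rot":[[0,0,0.03],[0,0.005,0.066],[0,0.005,0.066],[0,0.005,0.066],[0,0.005,0.066]],"fingers":[1,1,1,1,1]}'; python3 -c "
from h import *
st();plan([.4644,-.3177,.060],-81.6)"
```

```text
time: 1.62
eef_pos: [0.4618, -0.3188, 0.1489]
tcp_rot: [[0.144, -0.99, -0.004], [-0.99, -0.144, 0.001], [-0.002, 0.003, -1.0]]
force: [-0.4, -0.3, 0.3]
gripper_width: 0.0913
t 1.62 p [ 461.8 -318.8  148.9] yaw -81.73 tilt [-0.2   0.08] F [-0.4 -0.3  0.3] M [-0.04  0.01 -0.  ] w 91.3 q [ 0.62  0.42 -0.15  1.81  0.08  0.92 -0.99]
slide [-0.0018 -0.01    0.2962] rot [ 0.007  0.004 -0.005] mm 88.9 deg 0.25 minrows 2.1
```

```bash
python3 -m pendant '{"slide":[[0,-0.01,0.1],[-0.002,-0.01,0.2],[-0.002,-0.01,0.296],[-0.002,-0.01,0.296],[-0.002,-0.01,0.296]],"delta_rot":[[0.004,0.004,0],[0.007,0.004,0],[0.007,0.004,-0.004],[0.007,0.004,-0.004],[0.007,0.004,-0.004]],"fingers":[0.6,0.6,0.5,0.45,0.4]}' 20; python3 -c "
from h import *
st();plan([.4644,-.3177,.060],-81.6)"
```

```text
time: 2.03
eef_pos: [0.4631, -0.3185, 0.061]
tcp_rot: [[0.144, -0.99, -0.001], [-0.99, -0.144, -0.0], [-0.0, 0.001, -1.0]]
force: [0.3, 1.1, 0.1]
gripper_width: 0.0629
t 2.03 p [ 463.1 -318.5   61. ] yaw -81.71 tilt [-0.07 -0.  ] F [0.3 1.1 0.1] M [ 0.06 -0.04  0.03] w 62.9 q [ 0.61  0.53 -0.14  1.89  0.11  0.73 -1.02]
slide [-0.0021 -0.0045  0.0033] rot [ 0.002  0.    -0.004] mm 1.8 deg 0.13 minrows 0.0
```

Close with 35 N.

```bash
python3 -m pendant '{"slide":[[-0.002,-0.004,0],[-0.002,-0.004,0],[-0.002,-0.004,0],[-0.002,-0.004,0],[-0.002,-0.004,0]],"delta_rot":[[0,0,0],[0,0,0],[0,0,0],[0,0,0],[0,0,0]],"fingers":[0.1,0,0,0,0]}' 35; python3 -m pendant '{"slide":[[0,0,0],[0,0,0],[0,0,0]],"delta_rot":[[0,0,0],[0,0,0],[0,0,0]],"fingers":[0,0,0]}' 35;python3 -c "
from h import *
st();snap('wrist','w2')"
```

```text
time: 2.45
eef_pos: [0.4647, -0.3181, 0.0619]
tcp_rot: [[0.144, -0.99, 0.0], [-0.99, -0.144, -0.001], [0.001, 0.0, -1.0]]
force: [0.2, 0.3, -0.1]
gripper_width: 0.0298
time: 2.7
eef_pos: [0.4649, -0.3183, 0.0624]
tcp_rot: [[0.144, -0.99, 0.001], [-0.99, -0.144, -0.001], [0.001, -0.0, -1.0]]
force: [-0.7, -0.2, 4.8]
gripper_width: 0.0175
t 2.7 p [ 464.9 -318.3   62.4] yaw -81.72 tilt [ 0.04 -0.07] F [-0.7 -0.2  4.8] M [0.05 0.18 0.01] w 17.5 q [ 0.61  0.53 -0.14  1.89  0.11  0.73 -1.02]
```

View pics/w2.png

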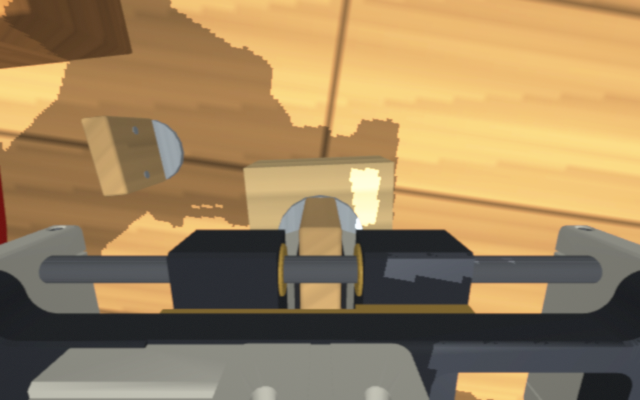

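```bash
python3 -m pendant '{"slide":[[0,0,-0.1],[0,0,-0.22],[0,0,-0.34],[0,0,-0.44],[0,0,-0.44]],"delta_rot":[[0,0,0],[0,0,0],[0,0,0],[0,0,0],[0,0,0]],"fingers":[0,0,0,0,0]}' 35; python3 -c "
from h import *
st();snap('side','s3');crop('s3',300,50,500,250,3);plan([.597,-.143,.2],-16.2)"
```

```text
time: 3.17
eef_pos: [0.4676, -0.3195, 0.2002]
tcp_rot: [[0.144, -0.99, 0.008], [-0.99, -0.144, -0.006], [0.007, -0.007, -1.0]]
force: [1.2, -0.7, -2.2]
gripper_width: 0.0179
t 3.17 p [ 467.6 -319.5  200.2] yaw -81.72 tilt [ 0.47 -0.32] F [ 1.2 -0.7 -2.2] M [-0.06 -0.15 -0.02] w 17.9 q [ 0.62  0.37 -0.15  1.75  0.07  1.02 -0.98]
slide [-0.5175 -0.5152 -0.0095] rot [-0.003 -0.014 -2.287] mm 219.1 deg 65.52 minrows 9.2
```

View pics/s3_300_50.png

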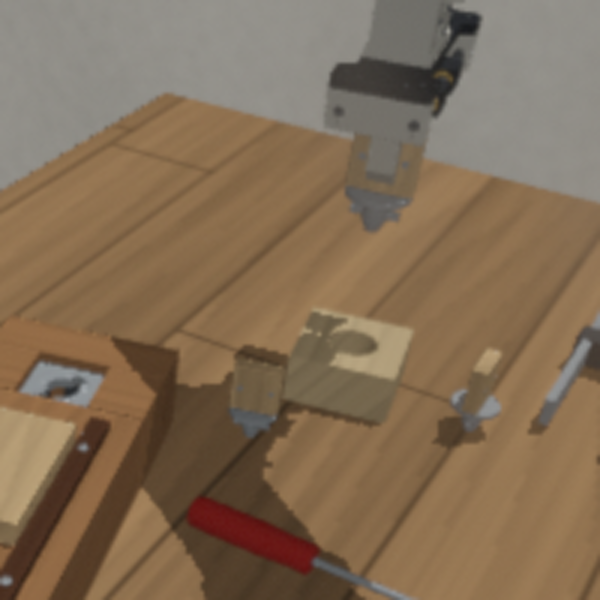

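```bash
python3 -m pendant '{"slide":[[-0.05,-0.05,-0.01],[-0.11,-0.11,-0.01],[-0.17,-0.17,-0.01],[-0.23,-0.23,-0.01],[-0.29,-0.29,-0.01]],"delta_rot":[[0,0,-0.19],[0,-0.01,-0.38],[0,-0.014,-0.58],[0,-0.014,-0.78],[0,-0.014,-0.98]],"fingers":[0,0,0,0,0]}' 35; python3 -c "
from h import *
st();plan([.597,-.143,.2],-16.2)"
```

```text
time: 3.63
eef_pos: [0.5393, -0.2189, 0.198]
tcp_rot: [[0.597, -0.803, -0.001], [-0.802, -0.597, 0.004], [-0.003, -0.002, -1.0]]
force: [1.0, 0.2, -2.9]
gripper_width: 0.0183
t 3.63 p [ 539.3 -218.9  198. ] yaw -53.37 tilt [-0.03  0.21] F [ 1.   0.2 -2.9] M [-0.03 -0.01  0.05] w 18.3 q [ 0.51  0.41 -0.29  1.7   0.13  1.05 -0.76]
slide [-0.0885 -0.3053 -0.006 ] rot [-0.005  0.005 -1.297] mm 95.4 deg 37.17 minrows 5.2
```

```bash
python3 -m pendant '{"slide":[[-0.02,-0.08,-0.005],[-0.04,-0.16,-0.005],[-0.06,-0.22,-0.005],[-0.08,-0.27,-0.005],[-0.09,-0.305,-0.005]],"delta_rot":[[0,0,-0.2],[-0.004,0.004,-0.4],[-0.004,0.004,-0.6],[-0.004,0.004,-0.8],[-0.004,0.004,-1.0]],"fingers":[0,0,0,0,0]}' 35; python3 -c "
from h import *
st();plan([.597,-.143,.2],-16.2)"
```

```text
time: 4.05
eef_pos: [0.5963, -0.14, 0.1973]
tcp_rot: [[0.911, -0.411, -0.004], [-0.411, -0.911, 0.003], [-0.004, -0.001, -1.0]]
force: [-0.9, -0.8, -2.8]
gripper_width: 0.018
t 4.05 p [ 596.3 -140.   197.3] yaw -24.3 tilt [-0.2   0.17] F [-0.9 -0.8 -2.8] M [ 0.02 -0.07  0.01] w 18.0 q [ 0.43  0.48 -0.42  1.61  0.21  1.1  -0.47]
slide [ 0.0062  0.0082 -0.0091] rot [-0.003  0.009 -0.283] mm 4.1 deg 8.1 minrows 1.1
```

```bash
python3 -m pendant '{"slide":[[0.006,0.008,-0.009],[0.006,0.008,-0.009],[0.006,0.008,-0.009],[0.006,0.008,-0.009]],"delta_rot":[[0,0.005,-0.15],[-0.003,0.009,-0.283],[-0.003,0.009,-0.283],[-0.003,0.009,-0.283]],"fingers":[0,0,0,0]}' 35; python3 -c "
from h import *
st();snap('wrist','w4');st();crop('w4',200,0,440,230,3)"
```

```text
time: 4.38
eef_pos: [0.596, -0.1428, 0.1982]
tcp_rot: [[0.96, -0.281, -0.003], [-0.281, -0.96, 0.001], [-0.003, -0.0, -1.0]]
force: [-0.8, 1.0, -2.7]
gripper_width: 0.0178
t 4.38 p [ 596.  -142.8  198.2] yaw -16.3 tilt [-0.15  0.05] F [-0.8  1.  -2.7] M [-0.01 -0.08 -0.03] w 17.8 q [ 0.46  0.48 -0.45  1.61  0.23  1.1  -0.34]
t 4.43 p [ 596.2 -143.   198.6] yaw -16.34 tilt [-0.12  0.03] F [-0.2 -0.3 -3. ] M [-0.03 -0.08 -0.  ] w 18.0 q [ 0.46  0.48 -0.45  1.61  0.23  1.1  -0.34]
```

View pics/w4.png

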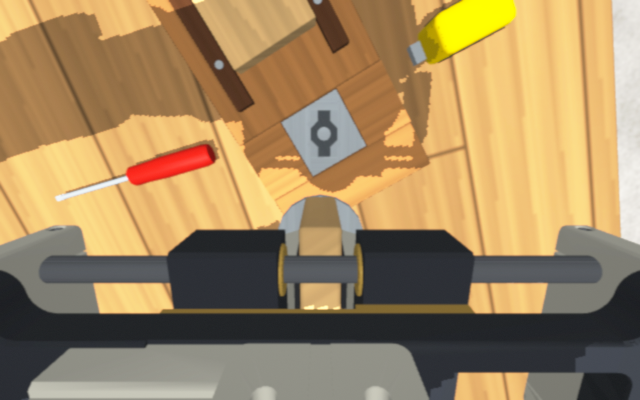

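View pics/w4_200_0.png

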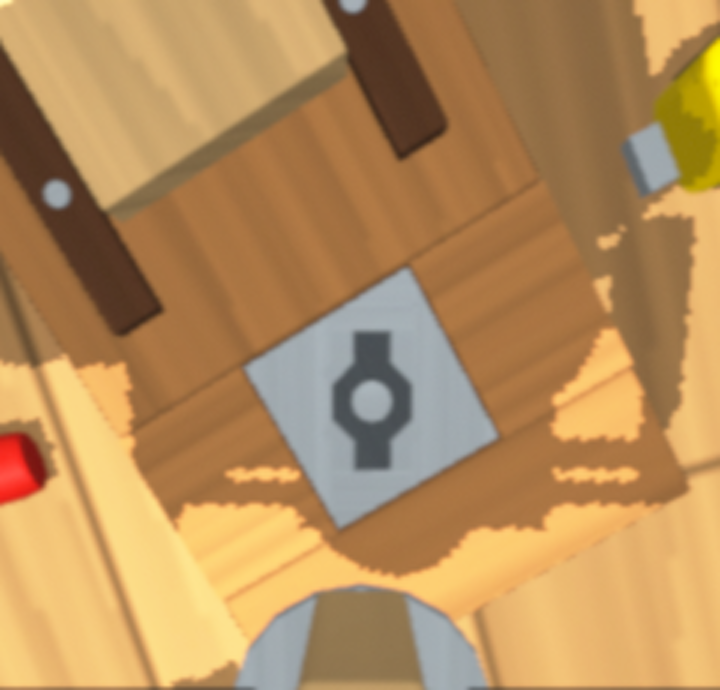

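```bash
python3 - <<'E'
from h import *
z=load("w4");im=z["im"];hsv=cv2.cvtColor(im,cv2.COLOR_RGB2HSV);P=cloud(z)
print(hsv[130,300],hsv[116,322],hsv[134,324])
b=np.zeros((400,640),bool);b[85:180,275:372]=1
g=(b&(hsv[...,1]<60)).astype(np.uint8)
def big(m): return max(cv2.findContours(m,cv2.RETR_EXTERNAL,cv2.CHAIN_APPROX_NONE)[0],key=cv2.contourArea)
def W(c,h): return np.array([ray(z,u,v,h)[:2] for (u,v) in c.reshape(-1,2)],np.float32)*1000
c=big(g);print("plate",cv2.minAreaRect(W(c,.065)))
full=np.zeros_like(g);cv2.drawContours(full,[c],-1,1,-1)
full=cv2.erode(full,np.ones((5,5),np.uint8))
hole=((full>0)&(hsv[...,2]<120)).astype(np.uint8)
hc=big(hole);print("hole",cv2.minAreaRect(W(hc,.065)),cv2.minAreaRect(hc))
M=cv2.moments(hc);print("px",M["m10"]/M["m00"],M["m01"]/M["m00"],ray(z,M["m10"]/M["m00"],M["m01"]/M["m00"],.065))
m=full>0; print("plate z",np.median(P[110:150,290:305,2]),"top z",np.median(P[100:115,255:275,2]))
b=np.zeros((400,640),bool);b[30:150,200:400]=1
# flange arc: edge pts
hs=hsv[...,1];pts=[]
for u in range(284,356):
    col=hs[188:232,u]; 
    i=np.argmax(col<70)
    if col[i]<70: pts.append((u,188+i-.5))
pts=np.array(pts);print(pts[::6].tolist())
from plant import read_state
s=read_state();h=s["eef_pos"][2]-.0114
w=W(pts,h)
from scipy.optimize import least_squares
k=np.abs(pts[:,0]-320)<30
r=least_squares(lambda p:np.hypot(w[k,0]-p[0],w[k,1]-p[1])-27,[596,-143])
r3=least_squares(lambda p:np.hypot(w[k,0]-p[0],w[k,1]-p[1])-p[2],[596,-143,27])
d=r.x-s["eef_pos"][:2]*1000
print("stop axis",r.x,np.abs(r.fun).max(),r3.x,"in tool",s["tcp_rot"][:2,:2].T@d)
E
```

```text
[101  20 175] [105  31  83] [ 99  20 177]
plate ((614.6994018554688, -83.75349426269531), (60.9880256652832, 61.1822509765625), 13.72443675994873)
hole ((614.6983032226562, -83.53466796875), (41.48393249511719, 24.34992790222168), 73.680419921875) ((323.5, 133.0), (44.0, 25.0), 90.0)
px 323.53947667804323 133.04391353811147 [ 0.61481581 -0.08321358  0.065     ]
plate z 0.0663199112392486 top z 0.07616002640951629
[[284.0, 213.5], [290.0, 206.5], [296.0, 202.5], [302.0, 198.5], [315.0, 195.5], [321.0, 194.5], [335.0, 197.5], [341.0, 200.5], [347.0, 203.5], [353.0, 210.5]]
stop axis [ 594.99167981 -140.58449414] 0.43878151038229873 [ 595.29074173 -139.56113011   26.02997553] in tool [-1.79922878 -1.98601182]
```

```bash
python3 -c "
from h import *
st();plan([.6152,-.0849,.130],-16.3)"
```

```text
t 4.43 p [ 596.2 -143.   198.6] yaw -16.34 tilt [-0.12  0.03] F [-0.2 -0.3 -3. ] M [-0.03 -0.08 -0.  ] w 18.0 q [ 0.46  0.48 -0.45  1.61  0.23  1.1  -0.34]
slide [ 0.0069 -0.2037  0.2285] rot [ 0.     0.004 -0.001] mm 91.9 deg 0.13 minrows 2.2
```

```bash
python3 -m pendant '{"slide":[[0.003,-0.1,0],[0.007,-0.18,0.06],[0.007,-0.204,0.15],[0.007,-0.204,0.228],[0.007,-0.204,0.228]],"delta_rot":[[0,0.004,0],[0,0.004,0],[0,0.004,0],[0,0.004,0],[0,0.004,0]],"fingers":[0,0,0,0,0]}' 35;python3 -m pendant '{"slide":[[0,0,0],[0,0,0]],"delta_rot":[[0,0,0],[0,0,0]],"fingers":[0,0]}' 35; python3 -c "
from h import *
st();plan([.6152,-.0849,.130],-16.3)
snap('wrist','w5');snap('side','s5');crop('w5',200,100,440,270,3);crop('s5',250,50,400,220,4)"
```

```text
time: 4.85
eef_pos: [0.612, -0.0841, 0.1251]
tcp_rot: [[0.959, -0.282, -0.008], [-0.282, -0.96, 0.001], [-0.008, 0.002, -1.0]]
force: [-0.9, -1.4, -3.3]
gripper_width: 0.018
time: 5.02
eef_pos: [0.6115, -0.0847, 0.1252]
tcp_rot: [[0.959, -0.283, -0.009], [-0.283, -0.959, 0.001], [-0.009, 0.002, -1.0]]
force: [-1.0, -0.5, -2.2]
gripper_width: 0.0176
t 5.02 p [611.5 -84.7 125.2] yaw -16.46 tilt [-0.54  0.03] F [-1.  -0.5 -2.2] M [-0.02 -0.12  0.  ] w 17.6 q [ 0.34  0.57 -0.44  1.67  0.28  0.97 -0.48]
slide [ 0.0118 -0.0027 -0.0162] rot [ 0.004  0.018 -0.005] mm 6.1 deg 0.57 minrows 0.1
```

View pics/w5_200_100.png

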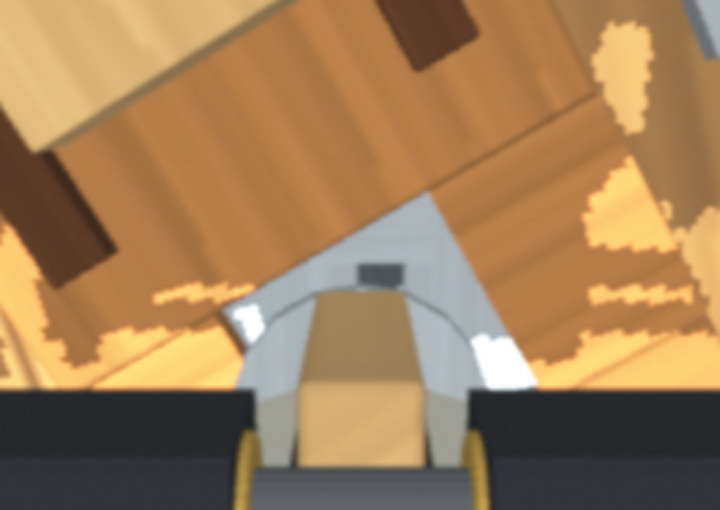

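View pics/s5_250_50.png

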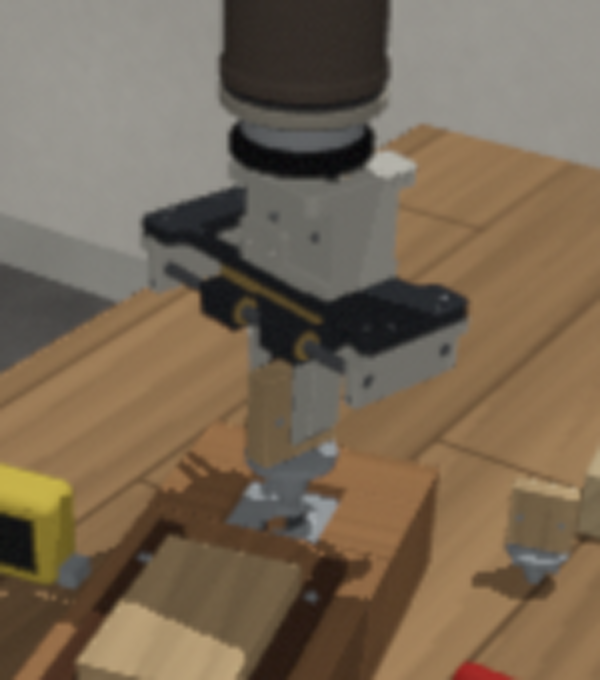

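```bash
python3 -m pendant '{"slide":[[0.007,-0.001,0],[0.014,-0.001,0],[0.014,-0.001,0],[0.014,-0.001,0]],"delta_rot":[[0.002,0.01,-0.002],[0.004,0.018,-0.003],[0.004,0.018,-0.003],[0.004,0.018,-0.003]],"fingers":[0,0,0,0]}' 35; python3 - <<'E'
from h import *
st();z=snap('wrist','w6');crop('w6',200,100,440,270,3)
im=z["im"];hsv=cv2.cvtColor(im,cv2.COLOR_RGB2HSV)
b=np.zeros((400,640),bool);b[180:200,305:345]=1
m=(b&(hsv[...,1]<60)&(hsv[...,2]<110)).astype(np.uint8)
c=max(cv2.findContours(m,cv2.RETR_EXTERNAL,cv2.CHAIN_APPROX_NONE)[0],key=cv2.contourArea)
print(cv2.boundingRect(c))
x,y,w,h=cv2.boundingRect(c);print("slot end",ray(z,x+(w-1)/2,y-.5,.065)*1000)
E
```

```text
time: 5.45
eef_pos: [0.6171, -0.0859, 0.1269]
tcp_rot: [[0.959, -0.282, 0.004], [-0.282, -0.959, -0.0], [0.004, -0.001, -1.0]]
force: [0.4, -0.3, -2.6]
gripper_width: 0.0179
t 5.45 p [617.1 -85.9 126.9] yaw -16.38 tilt [ 0.2  -0.02] F [ 0.4 -0.3 -2.6] M [-0.02 -0.03 -0.04] w 17.9 q [ 0.35  0.57 -0.44  1.67  0.28  0.97 -0.48]
(312, 189, 14, 7)
slot end [620.89987318 -63.60041803  65.        ]
```

View pics/w6_200_100.png

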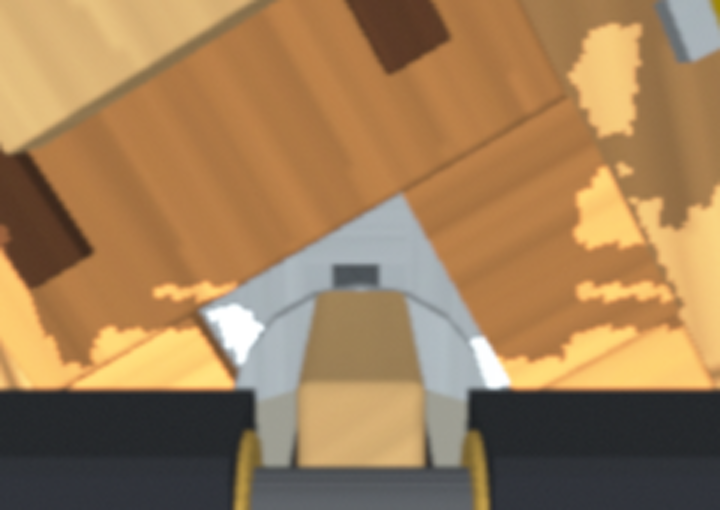

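```bash
python3 -m pendant '{"slide":[[-0.006,-0.001,0.01],[-0.006,-0.001,0.03],[-0.006,-0.001,0.05],[-0.006,-0.001,0.065],[-0.006,-0.001,0.065]],"delta_rot":[[0,-0.007,0],[0,-0.007,0],[0,-0.007,0],[0,-0.007,0],[0,-0.007,0]],"fingers":[0,0,0,0,0]}' 35; python3 -c "
from h import *
st();plan([.6154,-.0850,.100],-16.3)"
```

```text
time: 5.92
eef_pos: [0.6143, -0.085, 0.1056]
tcp_rot: [[0.959, -0.282, -0.003], [-0.282, -0.959, 0.001], [-0.003, -0.0, -1.0]]
force: [-0.3, -0.1, -2.8]
gripper_width: 0.0178
t 5.92 p [614.3 -85.  105.6] yaw -16.37 tilt [-0.16  0.05] F [-0.3 -0.1 -2.8] M [-0.07 -0.05 -0.02] w 17.8 q [ 0.34  0.59 -0.43  1.69  0.29  0.93 -0.49]
slide [ 0.0035 -0.001   0.0185] rot [-0.     0.006 -0.002] mm 5.7 deg 0.18 minrows 0.1
```

```bash
python3 -m pendant '{"slide":[[0.003,-0.001,0.01],[0.003,-0.001,0.02],[0.003,-0.001,0.03],[0.003,-0.001,0.04],[0.003,-0.001,0.045]],"delta_rot":[[0,0.005,0],[0,0.005,0],[0,0.005,0],[0,0.005,0],[0,0.005,0]],"fingers":[0,0,0,0,0]}' 45; python3 -c "
from h import *
st();plan([.6154,-.0850,.082],-16.3)"
```

```text
time: 6.33
eef_pos: [0.6153, -0.0849, 0.092]
tcp_rot: [[0.959, -0.282, -0.0], [-0.282, -0.959, 0.0], [-0.0, -0.0, -1.0]]
force: [-1.8, 0.7, 2.4]
gripper_width: 0.0177
t 6.33 p [615.3 -84.9  92. ] yaw -16.36 tilt [-0.01  0.01] F [-1.8  0.7  2.4] M [-0.05  0.27  0.03] w 17.7 q [ 0.34  0.6  -0.42  1.7   0.3   0.9  -0.5 ]
slide [0.0005 0.0003 0.0332] rot [-0.     0.    -0.002] mm 10.0 deg 0.07 minrows 0.2
```

```bash
python3 -m pendant '{"slide":[[0,0,0.01],[0,0,0.02],[0,0,0.028],[0,0,0.035],[0,0,0.035]],"delta_rot":[[0,0,0],[0,0,0],[0,0,0],[0,0,0],[0,0,0]],"fingers":[0,0,0,0,0]}' 50; python3 -c "
from h import *
st()"
```

```text
time: 6.75
eef_pos: [0.6154, -0.0848, 0.0824]
tcp_rot: [[0.959, -0.282, 0.0], [-0.282, -0.959, -0.0], [0.0, 0.0, -1.0]]
force: [-5.3, -0.5, 13.7]
gripper_width: 0.018
t 6.75 p [615.4 -84.8  82.4] yaw -16.36 tilt [ 0.01 -0.02] F [-5.3 -0.5 13.7] M [-0.1   1.41 -0.05] w 18.0 q [ 0.33  0.61 -0.42  1.71  0.31  0.88 -0.5 ]
```

```bash
python3 -m pendant '{"slide":[[-0.002,0.001,0.002],[-0.002,0.001,0.003],[-0.002,0.001,0.003],[-0.002,0.001,0.003],[-0.002,0.001,0.003]],"delta_rot":[[0,0,0.05],[0,0,0.15],[0,0,0.27],[0,0,0.39],[0,0,0.5]],"fingers":[0,0,0,0,0]}' 50; python3 -c "
from h import *
st()"
```

```text
time: 7.17
eef_pos: [0.616, -0.0851, 0.0825]
tcp_rot: [[0.858, -0.513, 0.003], [-0.513, -0.858, -0.001], [0.003, -0.001, -1.0]]
force: [0.0, -0.2, 6.8]
gripper_width: 0.0182
t 7.17 p [616.  -85.1  82.5] yaw -30.86 tilt [ 0.18 -0.04] F [ 0.  -0.2  6.8] M [-0.11  0.14  0.01] w 18.2 q [ 0.29  0.6  -0.35  1.71  0.26  0.87 -0.71]
```

```bash
python3 -m pendant '{"slide":[[0,0,0.002],[0,0,0.003],[0,0,0.003],[0,0,0.003],[0,0,0.003]],"delta_rot":[[0,-0.005,0.16],[0,-0.006,0.32],[0,-0.006,0.48],[0,-0.006,0.64],[0,-0.006,0.8]],"fingers":[0,0,0,0,0]}' 50; python3 -c "
from h import *
st();plan([.6154,-.0848,.082],-76.3)"
```

```text
time: 7.58
eef_pos: [0.6173, -0.0854, 0.0825]
tcp_rot: [[0.588, -0.809, 0.004], [-0.809, -0.588, 0.001], [0.001, -0.003, -1.0]]
force: [-1.2, -0.4, 7.4]
gripper_width: 0.0177
t 7.58 p [617.3 -85.4  82.5] yaw -54.01 tilt [0.21 0.05] F [-1.2 -0.4  7.4] M [-0.21  0.17  0.03] w 17.7 q [ 0.22  0.59 -0.25  1.72  0.18  0.85 -1.05]
slide [-0.0053  0.0039  0.0018] rot [-0.007 -0.002  0.778] mm 2.0 deg 22.29 minrows 3.1
```

```bash
python3 -m pendant '{"slide":[[-0.002,0.002,0.002],[-0.004,0.003,0.003],[-0.004,0.003,0.003],[-0.004,0.003,0.003],[-0.004,0.003,0.003]],"delta_rot":[[-0.006,0,0.2],[-0.006,0,0.4],[-0.006,0,0.6],[-0.006,0,0.74],[-0.006,0,0.78]],"fingers":[0,0,0,0,0]}' 50; python3 -c "
from h import *
st();plan([.6154,-.0848,.082],-76.3)"
```

```text
time: 8.0
eef_pos: [0.6172, -0.0851, 0.0825]
tcp_rot: [[0.232, -0.973, 0.004], [-0.973, -0.232, -0.001], [0.002, -0.004, -1.0]]
force: [0.8, 0.1, 5.2]
gripper_width: 0.0173
t 8.0 p [617.2 -85.1  82.5] yaw -76.61 tilt [ 0.23 -0.06] F [0.8 0.1 5.2] M [-0.07  0.08  0.01] w 17.3 q [ 0.15  0.58 -0.14  1.72  0.11  0.84 -1.38]
slide [-0.0026  0.0057  0.0018] rot [-0.007 -0.004 -0.011] mm 2.0 deg 0.38 minrows 0.1
```

```bash
python3 -m pendant '{"slide":[[-0.001,0.003,-0.003],[-0.002,0.004,-0.006],[-0.002,0.004,-0.01],[-0.002,0.004,-0.01],[-0.002,0.004,-0.01]],"delta_rot":[[-0.006,0,-0.008],[-0.006,0,-0.008],[-0.006,0,-0.008],[-0.006,0,-0.008],[-0.006,0,-0.008]],"fingers":[0,0,0,0,0]}' 50; python3 -c "
from h import *
st();plan([.6154,-.0848,.082],-76.3)"
```

```text
time: 8.42
eef_pos: [0.6172, -0.085, 0.0854]
tcp_rot: [[0.236, -0.972, 0.003], [-0.972, -0.236, -0.002], [0.003, -0.003, -1.0]]
force: [4.8, -0.8, -4.3]
gripper_width: 0.0179
t 8.42 p [617.2 -85.   85.4] yaw -76.38 tilt [ 0.19 -0.11] F [ 4.8 -0.8 -4.3] M [-0.35 -1.29 -0.02] w 17.9 q [ 0.15  0.58 -0.15  1.72  0.11  0.85 -1.38]
slide [-0.0022  0.0056  0.0114] rot [-0.006 -0.005 -0.003] mm 3.9 deg 0.23 minrows 0.1
```

```bash
python3 -m pendant '{"slide":[[0,0,0],[0,0,0],[0,0,0],[0,0,0],[0,0,0]],"delta_rot":[[0,0,0],[0,0,0],[0,0,0],[0,0,0],[0,0,0]],"fingers":[0.4,0.4,0.4,0.4,0.4]}' 20; python3 -c "
from h import *
st()"
```

```text
time: 8.83
eef_pos: [0.6169, -0.085, 0.0854]
tcp_rot: [[0.236, -0.972, 0.003], [-0.972, -0.236, -0.002], [0.003, -0.002, -1.0]]
force: [-0.0, -0.5, 0.8]
gripper_width: 0.0366
t 8.83 p [616.9 -85.   85.4] yaw -76.37 tilt [ 0.17 -0.11] F [-0.  -0.5  0.8] M [-0.05  0.05  0.01] w 36.6 q [ 0.15  0.58 -0.15  1.72  0.11  0.85 -1.38]
```

```bash
python3 -m pendant '{"slide":[[0,0,-0.05],[0,0,-0.15],[0,0,-0.27],[0,0,-0.39],[0,0,-0.45]],"delta_rot":[[0,0,0],[0,0,0],[0,0,0],[0,0,0],[0,0,0]],"fingers":[0.5,0.5,0.5,0.5,0.5]}' 20; python3 -c "
from h import *
st();plan([.5566,.149,.22],-76.3);snap('side','s7');crop('s7',225,110,375,290,4);z=load('top0');print(ray(z,196,237,0))"
```

```text
time: 9.25
eef_pos: [0.618, -0.0847, 0.2251]
tcp_rot: [[0.236, -0.972, 0.008], [-0.972, -0.236, -0.002], [0.004, -0.007, -1.0]]
force: [1.7, 0.2, 1.1]
gripper_width: 0.0458
t 9.25 p [618.  -84.7 225.1] yaw -76.37 tilt [ 0.47 -0.12] F [1.7 0.2 1.1] M [ 0.03 -0.09 -0.04] w 45.8 q [ 0.16  0.44 -0.15  1.58  0.07  1.13 -1.35]
slide [-0.8053  0.0154  0.0136] rot [-0.015 -0.008 -0.002] mm 241.7 deg 0.49 minrows 5.8
[0.49953815 0.31603797 0.        ]
```

View pics/s7_225_110.png

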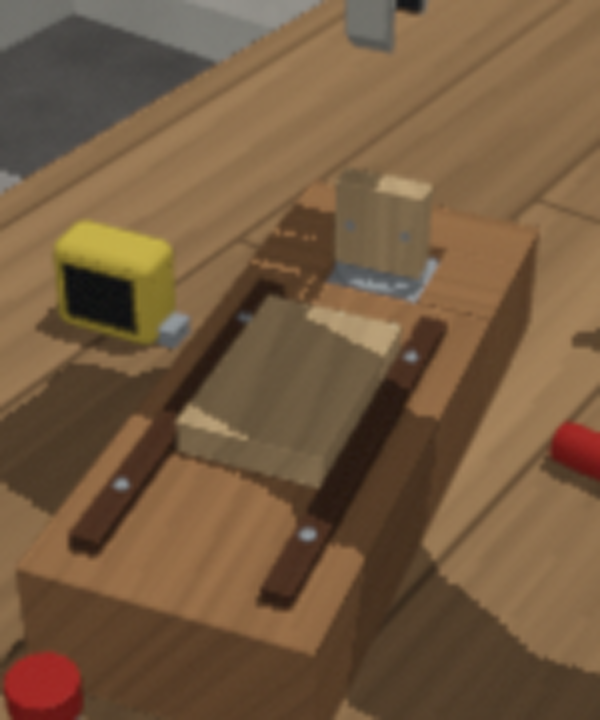

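```bash
python3 -m pendant '{"slide":[[-0.08,0,0],[-0.2,0.005,0],[-0.33,0.01,0],[-0.46,0.01,0],[-0.59,0.015,0.01]],"delta_rot":[[-0.015,-0.008,0],[-0.015,-0.008,0],[-0.015,-0.008,0],[-0.015,-0.008,0],[-0.015,-0.008,0]],"fingers":[0.2,0,0,0,0]}' 20;python3 -c "
from h import *
st();plan([.5566,.149,.22],-76.3)"
```

```text
time: 9.72
eef_pos: [0.5727, 0.0877, 0.2238]
tcp_rot: [[0.235, -0.972, 0.005], [-0.972, -0.235, -0.0], [0.001, -0.004, -1.0]]
force: [0.7, 0.5, -1.0]
gripper_width: 0.0169
t 9.72 p [572.7  87.7 223.8] yaw -76.41 tilt [ 0.26 -0.  ] F [ 0.7  0.5 -1. ] M [ 0.06 -0.04 -0.  ] w 16.9 q [-0.09  0.37 -0.21  1.68  0.09  1.09 -1.66]
slide [-0.2111  0.0044  0.0125] rot [-0.009 -0.002 -0.004] mm 63.5 deg 0.28 minrows 1.5
```

```bash
python3 -m pendant '{"slide":[[-0.1,0.002,0.01],[-0.2,0.004,0.01],[-0.22,0.004,0.01],[-0.22,0.004,0.01],[-0.22,0.004,0.01]],"delta_rot":[[-0.009,0,0],[-0.009,0,0],[-0.009,0,0],[-0.009,0,0],[-0.009,0,0]],"fingers":[0,0,0,0,0]}' 20;python3 - <<'E'
from h import *
st();z=snap('top','t8');crop('t8',215,120,415,260,4);snap('wrist','w8')
plan([.5566,.149,.086],-76.3)
E
```

```text
time: 10.13
eef_pos: [0.5561, 0.151, 0.2206]
tcp_rot: [[0.235, -0.972, 0.0], [-0.972, -0.235, -0.002], [0.002, 0.0, -1.0]]
force: [-0.9, -0.3, -0.7]
gripper_width: 0.0004
t 10.13 p [556.1 151.  220.6] yaw -76.39 tilt [ 0.01 -0.1 ] F [-0.9 -0.3 -0.7] M [-0.03 -0.04 -0.03] w 0.4 q [-0.19  0.38 -0.23  1.69  0.1   1.09 -1.78]
slide [8.000e-04 3.000e-04 4.486e-01] rot [ 0.001 -0.004 -0.009] mm 134.6 deg 0.28 minrows 3.2
```

View pics/t8_215_120.png

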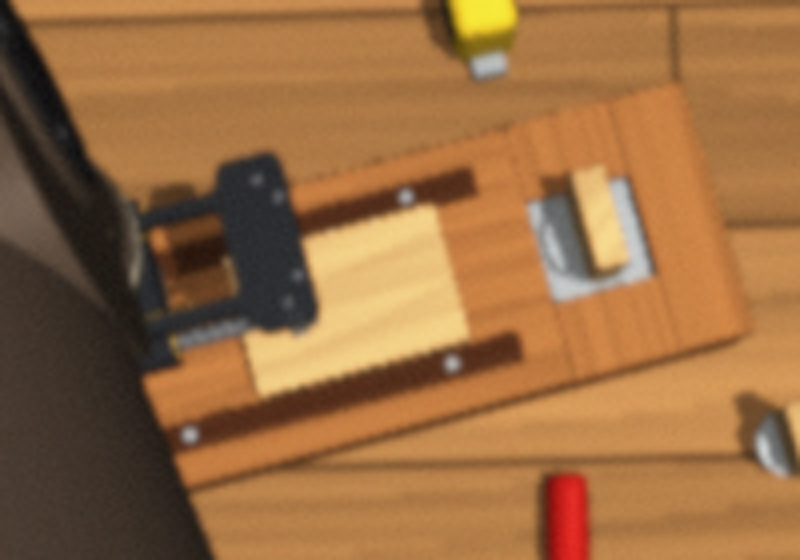

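View pics/w8.png

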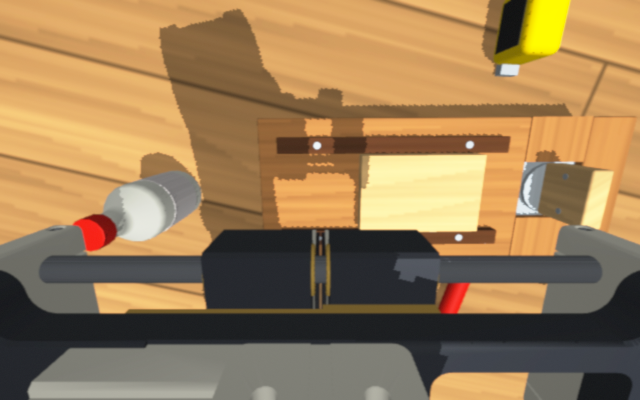

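```bash
python3 - <<'E'
from h import *
z=load('top0');P=cloud(z);b=np.zeros((400,640),bool);b[215:260,150:215]=1
m=b&(P[...,2]>.02)
for lo,hi in [(.02,.06),(.06,.1),(.13,.2)]:
    k=m&(P[...,2]>lo)&(P[...,2]<hi);print(lo,np.percentile(P[k],[5,50,95],axis=0).round(3))
E
```

```text
0.02 [[0.471 0.298 0.025]
 [0.495 0.302 0.042]
 [0.522 0.316 0.058]]
0.06 [[0.47  0.298 0.064]
 [0.494 0.303 0.081]
 [0.525 0.325 0.099]]
0.13 [[0.487 0.315 0.132]
 [0.498 0.323 0.161]
 [0.509 0.337 0.164]]
```

```bash
python3 -m pendant '{"slide":[[0,0,0.1],[0,0,0.22],[0,0,0.34],[0,0,0.43],[0.001,0,0.449]],"delta_rot":[[0,-0.004,0],[0,-0.004,0],[0,-0.004,-0.004],[0,-0.004,-0.004],[0,-0.004,-0.004]],"fingers":[0,0,0,0,0]}' 20;python3 -m pendant '{"slide":[[0,0,0],[0,0,0]],"delta_rot":[[0,0,0],[0,0,0]],"fingers":[0,0]}' 20;python3 - <<'E'
from h import *
st();plan([.5573,.1507,.086],-76.3);z=snap('wrist','w9')
E
```

```text
time: 10.65
eef_pos: [0.5544, 0.1458, 0.0814]
tcp_rot: [[0.232, -0.973, -0.007], [-0.973, -0.232, -0.003], [0.002, 0.007, -1.0]]
force: [-0.2, -0.3, -0.2]
gripper_width: 0.0004
time: 10.82
eef_pos: [0.5547, 0.1443, 0.0816]
tcp_rot: [[0.23, -0.973, -0.008], [-0.973, -0.23, -0.004], [0.002, 0.008, -1.0]]
force: [-0.2, 0.7, 0.9]
gripper_width: 0.0006
t 10.82 p [554.7 144.3  81.6] yaw -76.7 tilt [-0.43 -0.24] F [-0.2  0.7  0.9] M [-0.02  0.02  0.  ] w 0.6 q [-0.2   0.53 -0.21  1.84  0.15  0.8  -1.82]
slide [-0.0188 -0.0132 -0.0147] rot [ 0.017 -0.005 -0.014] mm 8.2 deg 0.64 minrows 0.2
```

View pics/w9.png

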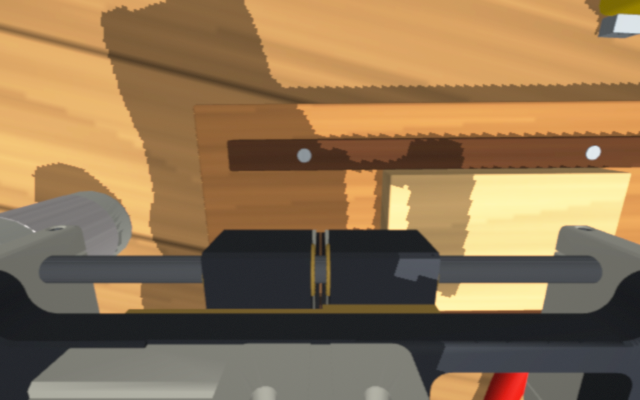

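```bash
python3 -m pendant '{"slide":[[0.015,-0.013,-0.005],[0.04,-0.013,-0.005],[0.07,-0.013,-0.005],[0.1,-0.013,-0.005],[0.13,-0.013,-0.005]],"delta_rot":[[0.017,-0.005,-0.014],[0.017,-0.005,-0.014],[0.017,-0.005,-0.014],[0.017,-0.005,-0.014],[0.017,-0.005,-0.014]],"fingers":[0,0,0,0,0]}' 20;python3 - <<'E'
from h import *
st();plan([.6149+.238*-150,-.0843+.971*150,.083],-76.3)
E
```

```text
time: 11.28
eef_pos: [0.5691, 0.1081, 0.0853]
tcp_rot: [[0.237, -0.971, 0.004], [-0.971, -0.237, 0.003], [-0.002, -0.005, -1.0]]
force: [-1.8, 6.3, 6.2]
gripper_width: 0.0005
t 11.28 p [569.1 108.1  85.3] yaw -76.26 tilt [0.24 0.16] F [-1.8  6.3  6.2] M [ 1.14  0.24 -0.  ] w 0.5 q [-0.13  0.52 -0.21  1.83  0.15  0.8  -1.74]
slide [-4.992111e+02  3.176000e-01  8.732000e-01] rot [-0.009  0.003  0.001] mm 149763.6 deg 0.29 minrows 3591.5
```

```bash
python3 - <<'E'
from h import *
s=np.array([614.9,-84.3]);p=np.array([569.1,108.1]);d=p-s;print(d@[-.238,.971],d@[.971,.238])
snap('wrist','w10');snap('side','s10');crop('s10',200,110,375,310,4);st();plan([.6149-.238*.150,-.0843+.971*.150,.083],-76.3)
E
```

```text
197.72079999999997 1.3194000000000405
t 11.38 p [569.5 106.3  85.2] yaw -76.39 tilt [0.24 0.08] F [0.2 1.9 3.7] M [ 0.05 -0.05  0.02] w 1.2 q [-0.13  0.52 -0.21  1.83  0.15  0.8  -1.74]
slide [0.1531 0.0038 0.0072] rot [-0.009  0.001 -0.003] mm 46.0 deg 0.27 minrows 1.1
```

View pics/w10.png

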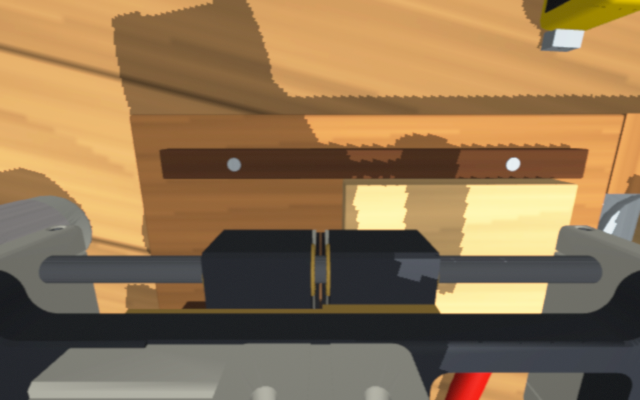

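View pics/s10_200_110.png

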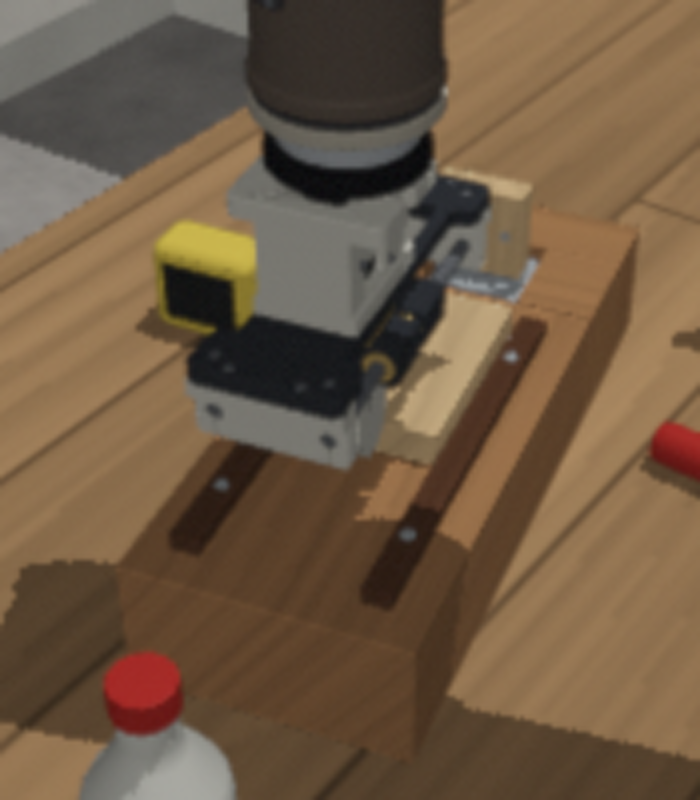

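```bash
python3 -m pendant '{"slide":[[0.02,0.004,0.002],[0.05,0.004,0.004],[0.08,0.004,0.004],[0.11,0.004,0.004],[0.13,0.004,0.004]],"delta_rot":[[-0.009,0,0],[-0.009,0,0],[-0.009,0,0],[-0.009,0,0],[-0.009,0,0]],"fingers":[0,0,0,0,0]}' 20;python3 - <<'E'
from h import *
st();plan([.6149-.238*.142,-.0843+.971*.142,.083],-76.3)
E
```

```text
time: 11.8
eef_pos: [0.5785, 0.068, 0.0849]
tcp_rot: [[0.235, -0.972, 0.002], [-0.972, -0.235, 0.002], [-0.002, -0.002, -1.0]]
force: [-2.3, 6.5, 9.4]
gripper_width: 0.0007
t 11.8 p [578.5  68.   84.9] yaw -76.38 tilt [0.09 0.11] F [-2.3  6.5  9.4] M [ 1.43  0.41 -0.05] w 0.7 q [-0.06  0.53 -0.21  1.82  0.14  0.8  -1.67]
slide [0.0489 0.0029 0.0064] rot [-0.004  0.003 -0.003] mm 14.8 deg 0.17 minrows 0.4
```

```bash
python3 -m pendant '{"slide":[[0.005,0.003,-0.003],[0.01,0.003,-0.003],[0.017,0.003,-0.003],[0.024,0.003,-0.003],[0.03,0.003,-0.003]],"delta_rot":[[-0.004,0,0],[-0.004,0,0],[-0.004,0,0],[-0.004,0,0],[-0.004,0,0]],"fingers":[0,0,0,0,0]}' 20;python3 - <<'E'
from h import *
st();plan([.6149-.238*.142,-.0843+.971*.142,.083],-76.3);snap('wrist','w11')
E
```

```text
time: 12.22
eef_pos: [0.5798, 0.0594, 0.086]
tcp_rot: [[0.236, -0.972, -0.0], [-0.972, -0.236, 0.002], [-0.002, -0.0, -1.0]]
force: [-0.8, 4.7, 5.2]
gripper_width: 0.0004
t 12.22 p [579.8  59.4  86. ] yaw -76.35 tilt [-0.01  0.12] F [-0.8  4.7  5.2] M [0.88 0.28 0.01] w 0.4 q [-0.04  0.53 -0.21  1.82  0.14  0.81 -1.66]
slide [0.0198 0.0004 0.0098] rot [-0.001  0.004 -0.002] mm 6.6 deg 0.13 minrows 0.2
```

View pics/w11.png

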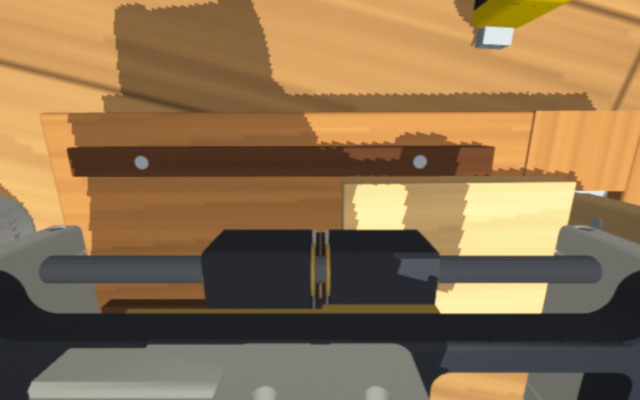

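```bash
python3 -m pendant '{"slide":[[0.006,0,0],[0.01,0,0],[0.014,0,0],[0.018,0,0],[0.02,0,0]],"delta_rot":[[0,0,0],[0,0,0],[0,0,0],[0,0,0],[0,0,0]],"fingers":[0,0,0,0,0]}' 20;python3 - <<'E'
from h import *
st()
E
```

```text
time: 12.68
eef_pos: [0.5814, 0.053, 0.0859]
tcp_rot: [[0.236, -0.972, -0.0], [-0.972, -0.236, 0.002], [-0.002, -0.0, -1.0]]
force: [-1.4, 4.8, 5.0]
gripper_width: 0.0003
t 12.68 p [581.4  53.   85.9] yaw -76.37 tilt [-0.   0.1] F [-1.4  4.8  5. ] M [0.94 0.21 0.02] w 0.3 q [-0.03  0.53 -0.21  1.82  0.14  0.81 -1.65]
```

```bash
python3 -m pendant '{"slide":[[0.003,0,0],[0.006,0,0],[0.009,0,0],[0.01,0,0],[0.01,0,0]],"delta_rot":[[0,0,0],[0,0,0],[0,0,0],[0,0,0],[0,0,0]],"fingers":[0,0,0,0,0]}' 20;python3 - <<'E'
from h import *
st();snap('side','s12');crop('s12',250,130,375,280,5);snap('wrist','w12')
E
```

```text
time: 13.1
eef_pos: [0.5818, 0.0512, 0.0859]
tcp_rot: [[0.236, -0.972, -0.0], [-0.972, -0.236, 0.003], [-0.003, -0.0, -1.0]]
force: [-2.6, 8.1, 4.8]
gripper_width: 0.0004
t 13.1 p [581.8  51.2  85.9] yaw -76.32 tilt [-0.02  0.17] F [-2.6  8.1  4.8] M [1.5  0.37 0.03] w 0.4 q [-0.03  0.53 -0.21  1.81  0.14  0.81 -1.64]
```

View pics/s12_250_130.png

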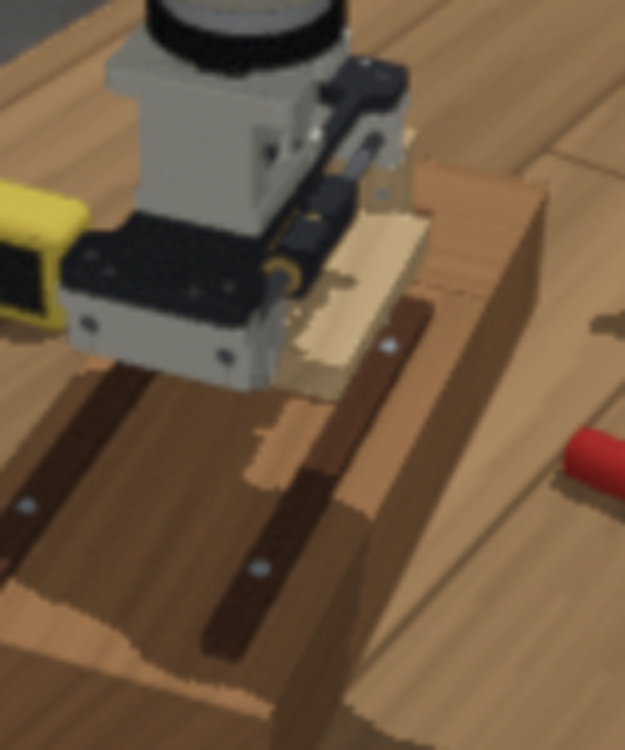

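View pics/w12.png

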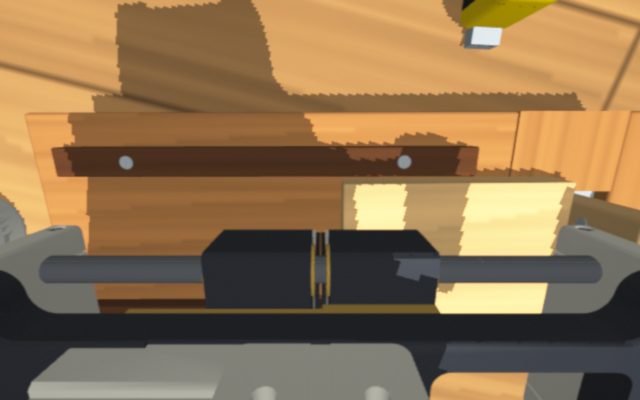

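```bash
python3 -m pendant '{"slide":[[0.005,0,0],[0.01,0,0],[0.013,0,0],[0.013,0,0]],"delta_rot":[[0,0,0],[0,0,0],[0,0,0],[0,0,0]],"fingers":[0,0,0,0]}' 20;python3 - <<'E'
from h import *
st()
E
```

```text
time: 13.53
eef_pos: [0.582, 0.0503, 0.0859]
tcp_rot: [[0.239, -0.971, -0.001], [-0.971, -0.239, 0.006], [-0.006, -0.0, -1.0]]
force: [-3.5, 11.4, 6.2]
gripper_width: 0.0006
t 13.53 p [582.   50.3  85.9] yaw -76.2 tilt [-0.08  0.33] F [-3.5 11.4  6.2] M [ 2.46  0.78 -0.08] w 0.6 q [-0.02  0.53 -0.21  1.81  0.14  0.81 -1.63]
```

```bash
python3 -m pendant '{"slide":[[-0.01,0,0],[-0.03,0,0],[-0.07,0,0],[-0.1,0,-0.01],[-0.12,0,-0.08]],"delta_rot":[[0,0,0],[0,0,0],[0,0,0],[0,0,0],[0,0,0]],"fingers":[0,0,0,0,0]}' 20;python3 -m pendant '{"slide":[[0,0,-0.1],[0,0,-0.2],[0,0,-0.3],[0,0,-0.42],[0,0,-0.5]],"delta_rot":[[0,0,0],[0,0,0],[0,0,0],[0,0,0],[0,0,0]],"fingers":[0,0,0,0,0]}' 20;python3 - <<'E'
from h import *
st();snap('side','s13');crop('s13',235,130,375,270,5);snap('wrist','w13')
snap('top','t13');crop('t13',215,120,415,260,4)
E
```

```text
time: 13.95
eef_pos: [0.5706, 0.086, 0.1073]
tcp_rot: [[0.24, -0.971, -0.007], [-0.971, -0.24, 0.005], [-0.006, 0.006, -1.0]]
force: [0.3, 0.1, -0.4]
gripper_width: 0.0005
time: 14.37
eef_pos: [0.572, 0.0861, 0.2607]
tcp_rot: [[0.24, -0.971, -0.005], [-0.971, -0.24, 0.005], [-0.006, 0.004, -1.0]]
force: [0.2, 0.5, 1.1]
gripper_width: 0.0009
t 14.37 p [572.   86.1 260.7] yaw -76.11 tilt [-0.28  0.28] F [0.2 0.5 1.1] M [-0.   -0.12 -0.05] w 0.9 q [-0.07  0.35 -0.23  1.62  0.08  1.18 -1.65]
```

View pics/s13_235_130.png

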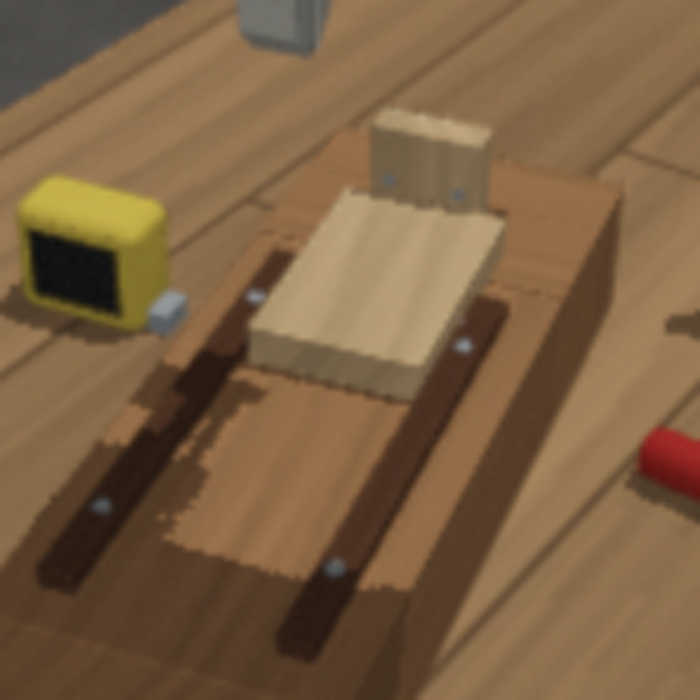

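View pics/t13_215_120.png

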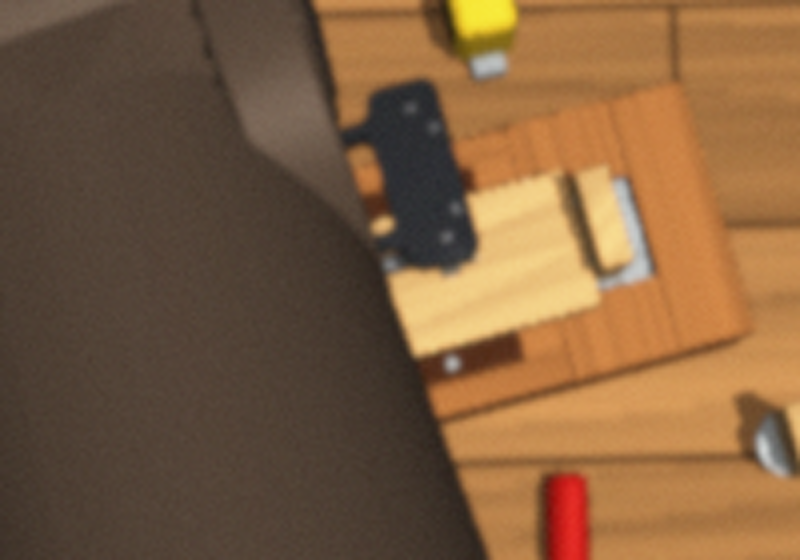

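View pics/w13.png

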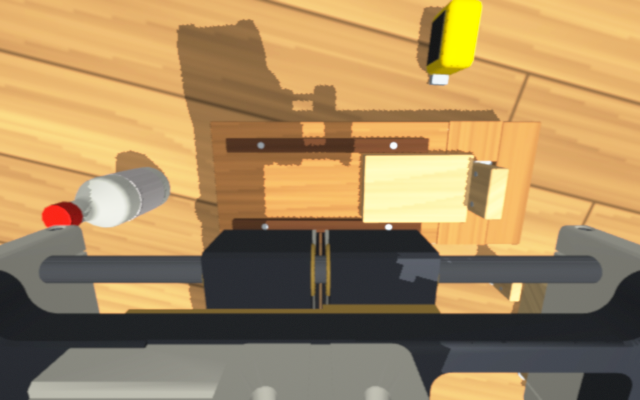

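```bash
python3 -c "
from h import *
plan([.564,-.062,.255],-76.3)"
```

```text
slide [0.4724 0.1464 0.0128] rot [0.004 0.012 0.006] mm 148.4 deg 0.39 minrows 3.6
```

```bash
python3 -m pendant '{"slide":[[0.1,0.03,0],[0.22,0.07,0],[0.34,0.11,0],[0.44,0.14,0.01],[0.472,0.146,0.013]],"delta_rot":[[0,0,0],[0,0.01,0],[0,0.012,0],[0,0.012,0],[0,0.012,0]],"fingers":[0,0,0,0,0]}' 20;python3 -m pendant '{"slide":[[0,0,0],[0,0,0],[0,0,0]],"delta_rot":[[0,0,0],[0,0,0],[0,0,0]],"fingers":[0,0,0]}';python3 - <<'E'
from h import *
st();z=snap('wrist','w14');crop('w14',200,80,420,230,3)
hsv=cv2.cvtColor(z["im"],cv2.COLOR_RGB2HSV);P=cloud(z)
for n,lo,hi,h in [("head",.115,.145,.130),("board",.088,.103,.095)]:
    m=(P[...,2]>lo)&(P[...,2]<hi);m[225:]=0;m=cv2.morphologyEx(m.astype(np.uint8),cv2.MORPH_OPEN,np.ones((3,3),np.uint8))
    c=max(cv2.findContours(m,cv2.RETR_EXTERNAL,cv2.CHAIN_APPROX_NONE)[0],key=cv2.contourArea)
    W=np.array([ray(z,u,v,h)[:2] for (u,v) in c[:,0]],np.float32)*1000
    r=cv2.minAreaRect(W);d=np.array(r[0])-[614.9,-84.3];print(n,r,cv2.minAreaRect(c),"s,lat",d@[-.238,.971],d@[.971,.238],np.median(P[...,2][m>0]))
E
```

```text
time: 14.93
eef_pos: [0.5623, -0.0681, 0.2532]
tcp_rot: [[0.234, -0.972, -0.005], [-0.972, -0.234, -0.004], [0.003, 0.006, -1.0]]
force: [-0.1, -0.7, 0.3]
gripper_width: 0.0005
time: 15.18
eef_pos: [0.562, -0.0664, 0.2524]
tcp_rot: [[0.235, -0.972, -0.006], [-0.972, -0.235, -0.003], [0.001, 0.007, -1.0]]
force: [0.4, 0.5, -0.7]
gripper_width: 0.0001
t 15.18 p [562.  -66.4 252.4] yaw -76.4 tilt [-0.37 -0.17] F [ 0.4  0.5 -0.7] M [ 0.07 -0.03  0.03] w 0.1 q [ 0.15  0.33 -0.18  1.67  0.07  1.15 -1.37]
head ((617.0829467773438, -85.80657958984375), (53.11488723754883, 18.84177589416504), 14.85332202911377) ((355.0, 144.5), (57.0, 20.0), 90.0) s,lat -1.9824301147461019 1.7610753784179902 0.1310028740218757
board ((598.3280639648438, -19.336700439453125), (78.02517700195312, 121.16201782226562), 14.26450252532959) ((284.8912353515625, 144.2761993408203), (75.0207290649414, 116.9461441040039), 89.19306945800781) s,lat 67.02348464965819 -0.6300845947265429 0.09614972374036952
```

View pics/w14_200_80.png

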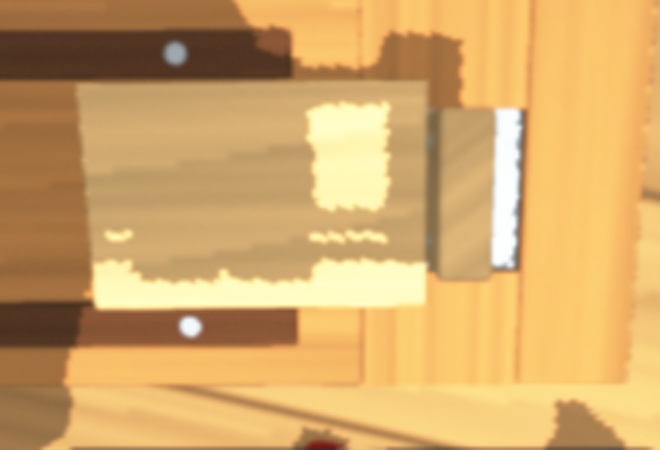

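```bash
python3 - <<'E'
from h import *
z=load('w14');im=z["im"]
crop('w14',325,100,385,185,9)
P=cloud(z)
for v in (120,140,160): print([tuple(int(a) for a in im[v,u]) for u in range(338,352)]); print(P[v,338:352,2].round(3))
E
```

```text
[(216, 176, 117), (214, 175, 116), (207, 169, 112), (188, 153, 102), (155, 127, 85), (130, 107, 71), (124, 101, 68), (127, 104, 69), (144, 118, 78), (171, 140, 94), (187, 152, 101), (195, 159, 106), (196, 159, 107), (196, 160, 107)]
[0.095 0.097 0.097 0.098 0.096 0.098 0.108 0.117 0.127 0.13  0.13  0.13
 0.13  0.131]
[(202, 165, 110), (202, 165, 110), (199, 162, 108), (180, 146, 97), (150, 122, 82), (133, 109, 74), (131, 106, 73), (136, 111, 75), (159, 130, 87), (187, 152, 102), (201, 164, 110), (205, 167, 111), (207, 169, 112), (209, 171, 114)]
[0.097 0.097 0.096 0.097 0.096 0.1   0.109 0.118 0.129 0.131 0.132 0.132
 0.132 0.131]
[(204, 167, 110), (204, 166, 110), (200, 164, 108), (179, 148, 103), (144, 126, 103), (134, 121, 104), (136, 115, 85), (149, 121, 82), (177, 144, 96), (206, 168, 111), (218, 178, 118), (221, 181, 120), (221, 181, 120), (220, 181, 120)]
[0.097 0.097 0.096 0.096 0.092 0.108 0.113 0.122 0.13  0.13  0.132 0.133
 0.13  0.13 ]
```

View pics/w14_325_100.png

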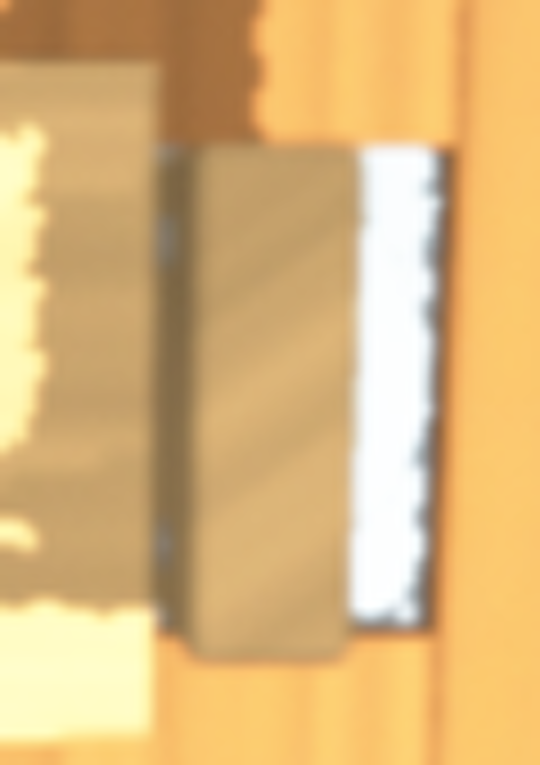

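```bash
python3 -c "
from plant import job_done;print(job_done())"
```

```text
the job is handed in; nothing more can be done
None
```

I locked the bench stop in its socket and pushed the board up against it, then handed the job in at about 15 s of the 64 s allowed. The interface gives no verdict, so this rests on my own last checks.

**What I did:** I lifted the largest stop out of the holder and lined it up with the slot. I pushed it down onto the plate, turned it 60° clockwise and let it rise 3 mm until its lugs held. I then released it and slid the board along its rails until the contact force rose to about 12 N. Afterwards I backed the gripper clear.

**Last checks:**
- **Stop height:** the head's top measured 0.130–0.131 m, against 0.130 m expected when locked.
- **Squareness:** the head reads about 1° off the block by the rectangle fit. It sits about 2 mm towards −y, pushed back by the board within its play.
- **Board contact:** the board's front and the head's face agreed to within about 0.4 mm by the rectangle fits. A cruder pixel estimate gave about 1.5 mm, but the depth runs straight from the board's top up the head's face, so I judged them touching.
- **Push force:** the board needed more push than I expected, about 5 N sideways. There was also an upward force of up to 9 N on the fingers, whose cause I did not find. It was well under the 40 N limit.
- **Other things on the bench:** I touched none of them. They look undisturbed in the last views, though I did not re-measure them.

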